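# Tighten and load the bench shaker

### The job

Switch the shaker off at its isolator; then slide the T-handled socket key along its rack slot to the wide end, lift it out, tighten the nut at the bottom of the hub's bore fully clockwise to its stop, and hang the key back in the narrow part of the slot. After that stand every loose amber sample bottle upright in a bay of its own on the shaker deck, and only when all are in, switch the isolator on again. Keep it off while working and leave the other things on the bench alone.

Things in the scene. Friction and masses are not known exactly. Their poses are not given: they have to be found in the camera images.
- isolator (a joint): the shaker's isolator: toggle lever on the grey box. 0 = fully ON (leaning over the green patch, towards the box's -x), 1.2 = fully OFF (leaning over the red patch, +x), 0.6 = upright. Over-centre: past upright it falls by its own light weight to the end; a push of 1 to 2 N at the knob moves it
- isolator_pivot (a point): point on the lever's hinge line, fixed to the box, 75 mm above the table. Its x axis is level and points from the green (ON) to the red (OFF) end; its y axis is the hinge line. Box 150 (x) x 75 (y) x 60 mm tall; two steel cheeks up to 86 mm above the table, |x| < 20 mm, flank the pivot at y = +-22 mm (each 10 mm thick)
- isolator_knob (a point): centre of the black ball (28 mm across) at the lever's end, 75 mm from the pivot; 12 mm steel rod between. At either end of the swing it lies 42 mm to the side of the pivot and 62 mm above it
- bore_mouth (a point): centre of the bore's mouth, 125 mm above the table, right above the nut; axes: the shaker's, z up. Low white fixed shaker, 170 (x) x 270 (y) mm about this axis; deck 50 mm up with four bays centred at x = +-35, y = +-85 mm; aluminium hub 70 x 70 mm between, with a vertical bore 31 mm across (3 mm chamfer), 75 mm deep to deck level
- nut (a joint): turning angle of the hold-down nut: 0 loose, 3.6 fully tight against its stop; grows clockwise seen from above. Drag about 0.06 N m. At joint value a the nut's flats stand at the shaker's yaw minus a (mod 90 degrees)
- nut_top (a point): top of the nut's flats, on the bore axis, 12 mm above the bore's floor (62 mm above the table); x and y axes square to the flats. Brass square nut 14 mm across flats, 12 mm tall, a 7 mm cone above it guides the socket on
- key_rack: blue steel key rack, fixed; origin under its centre on the table, z up. A level plate 80 (x) x 155 (y) x 6 mm, top 128 mm above the table, stands on end walls at y = +-76 mm. Keyhole slot in the plate along y: wide square end 40 x 42 mm from y = -42 to 0 mm, narrow part 15 mm wide from y = 0 to +54 mm; the key starts hanging in the narrow part, 22 to 42 mm along
- key_handle (a point): centre of the red T-handle of the upright socket key (0.22 kg): z up, x along the bar. Bar 72 (x) x 14 (y) x 18 mm tall. Below the centre: collar 26 mm across, underside 34 mm down (it rests on the rack plate: hung, the centre is 162 mm above the table); 12 mm shaft; white guide sleeve 27 mm across 55 to 69 mm down; socket 27 mm across 98 to 124 mm down
- key_socket (a point): centre of the key's lower end (socket mouth), 124 mm below the handle's centre, same axes. Square socket 16.5 mm across, 22 mm deep, flats square to the bar; on the nut it has 11 degrees of play each way and rests on the bore's floor (handle centre then 174 mm above the table), standing by itself when let go
- sample0_mid (a point): amber sample bottle with black cap, 44 mm across, 70 mm tall, about 0.14 kg, heavy at the foot; its centre, half-way up (35 mm above what it stands on; in a bay 85 mm above the table); z up. The body is straight up to 52 mm, so it can be gripped 5 to 10 mm above this point, which keeps fingertips clear of the bay walls. May be absent
- sample1_mid (a point): amber sample bottle with black cap, 44 mm across, 70 mm tall, about 0.14 kg, heavy at the foot; its centre, half-way up (35 mm above what it stands on; in a bay 85 mm above the table); z up. The body is straight up to 52 mm, so it can be gripped 5 to 10 mm above this point, which keeps fingertips clear of the bay walls. May be absent
- sample2_mid (a point): amber sample bottle with black cap, 44 mm across, 70 mm tall, about 0.14 kg, heavy at the foot; its centre, half-way up (35 mm above what it stands on; in a bay 85 mm above the table); z up. The body is straight up to 52 mm, so it can be gripped 5 to 10 mm above this point, which keeps fingertips clear of the bay walls. May be absent
- sample3_mid (a point): amber sample bottle with black cap, 44 mm across, 70 mm tall, about 0.14 kg, heavy at the foot; its centre, half-way up (35 mm above what it stands on; in a bay 85 mm above the table); z up. The body is straight up to 52 mm, so it can be gripped 5 to 10 mm above this point, which keeps fingertips clear of the bay walls. May be absent
- bay0 (a point): centre of a bay's floor on the shaker deck, 50 mm above the table; bay 58 x 58 mm inside, walls 14 mm high, square to the shaker
- bay1 (a point): centre of a bay's floor on the shaker deck, 50 mm above the table; bay 58 x 58 mm inside, walls 14 mm high, square to the shaker
- bay2 (a point): centre of a bay's floor on the shaker deck, 50 mm above the table; bay 58 x 58 mm inside, walls 14 mm high, square to the shaker
- bay3 (a point): centre of a bay's floor on the shaker deck, 50 mm above the table; bay 58 x 58 mm inside, walls 14 mm high, square to the shaker
- clear_bottle: bystander: clear sample bottle with a white cap, 44 mm across, 100 mm tall; origin at the centre of its underside
- stopper: bystander: glass stopper, 40 mm across, 35 mm tall; origin at the centre of its underside
- tasting_glass: bystander: tasting glass, 56 mm across, 80 mm tall; origin at the centre of its underside
- beaker: bystander: white plastic beaker, 80 mm across, 100 mm tall; origin at the centre of its underside
- dropper: bystander: small green dropper bottle with a black cap, 28 mm across, 65 mm tall; origin at the centre of its underside
- swab_box: bystander: white paper box, 90 x 60 x 35 mm; origin at the centre of its underside
Things that resemble listed ones, but are neither listed nor needed, are in the scene too. What is shaped like the part that bears sample1_mid but blue is not meant.

How it is judged (in metres and radians):
On the way, in this order (a step that is already met when the one before it is completed fails the run):
1. the isolator is switched fully off (value of joint isolator above 1 rad), for 0.2 s.
2. the key is out of its rack, with the isolator off (value of joint isolator above 1 rad and z of key_socket in the frame of key_rack above 0.129 m), for 0.1 s.
3. the nut is tightened fully, with the isolator off (value of joint isolator above 1 rad and value of joint nut above 3.4 rad), for 0.2 s.
4. the key hangs in the narrow part of its slot, released, with the isolator off (value of joint isolator above 1 rad and z of key_socket in the frame of key_rack between 0.03 and 0.046 m and y of key_handle in the frame of key_rack between 0.01 and 0.06 m and y of key_socket in the frame of key_rack above 0.006 m and horizontal distance between key_handle and key_socket below 0.03 m and contact force between the fingers and key below 0.1 N), for 0.3 s.
5. every amber bottle stands in a bay, released, with the isolator off (value of joint isolator above 1 rad and (horizontal distance between sample0_mid and bay0 below 0.018 m or horizontal distance between sample0_mid and bay1 below 0.018 m or horizontal distance between sample0_mid and bay2 below 0.018 m or horizontal distance between sample0_mid and bay3 below 0.018 m) and height (world z) of sample0_mid between 0.078 and 0.092 m and angle between each of sample0_mid, sample1_mid, sample2_mid, sample3_mid's own z axis and vertical below 0.12 rad and contact force between the fingers and sample0 below 0.1 N and linear speed of each of sample0, sample1, sample2, sample3 below 0.05 m/s and (horizontal distance between sample1_mid and bay0 below 0.018 m or horizontal distance between sample1_mid and bay1 below 0.018 m or horizontal distance between sample1_mid and bay2 below 0.018 m or horizontal distance between sample1_mid and bay3 below 0.018 m) and height (world z) of sample1_mid between 0.078 and 0.092 m and contact force between the fingers and sample1 below 0.1 N and (horizontal distance between sample2_mid and bay0 below 0.018 m or horizontal distance between sample2_mid and bay1 below 0.018 m or horizontal distance between sample2_mid and bay2 below 0.018 m or horizontal distance between sample2_mid and bay3 below 0.018 m) and height (world z) of sample2_mid between 0.078 and 0.092 m and contact force between the fingers and sample2 below 0.1 N and (horizontal distance between sample3_mid and bay0 below 0.018 m or horizontal distance between sample3_mid and bay1 below 0.018 m or horizontal distance between sample3_mid and bay2 below 0.018 m or horizontal distance between sample3_mid and bay3 below 0.018 m) and height (world z) of sample3_mid between 0.078 and 0.092 m and contact force between the fingers and sample3 below 0.1 N), for 0.3 s.
6. the isolator is switched on (value of joint isolator below 0.2 rad), for 0.2 s.
At the end, for the whole second after the job is handed in: Isolator below 0.2 rad (on), nut above 3.4 rad, key hung and released in the narrow part of the slot (handle over 10 mm, lower end over 6 mm past the wide end), every bottle upright (0.12 rad) on a bay floor within 18 mm of its centre, released, at rest (value of joint isolator below 0.2 rad and value of joint nut above 3.4 rad and z of key_socket in the frame of key_rack between 0.03 and 0.046 m and y of key_handle in the frame of key_rack between 0.01 and 0.06 m and y of key_socket in the frame of key_rack above 0.006 m and horizontal distance between key_handle and key_socket below 0.03 m and contact force between the fingers and key below 0.1 N and (horizontal distance between sample0_mid and bay0 below 0.018 m or horizontal distance between sample0_mid and bay1 below 0.018 m or horizontal distance between sample0_mid and bay2 below 0.018 m or horizontal distance between sample0_mid and bay3 below 0.018 m) and height (world z) of sample0_mid between 0.078 and 0.092 m and angle between each of sample0_mid, sample1_mid, sample2_mid, sample3_mid's own z axis and vertical below 0.12 rad and contact force between the fingers and sample0 below 0.1 N and linear speed of each of sample0, sample1, sample2, sample3, key below 0.05 m/s and (horizontal distance between sample1_mid and bay0 below 0.018 m or horizontal distance between sample1_mid and bay1 below 0.018 m or horizontal distance between sample1_mid and bay2 below 0.018 m or horizontal distance between sample1_mid and bay3 below 0.018 m) and height (world z) of sample1_mid between 0.078 and 0.092 m and contact force between the fingers and sample1 below 0.1 N and (horizontal distance between sample2_mid and bay0 below 0.018 m or horizontal distance between sample2_mid and bay1 below 0.018 m or horizontal distance between sample2_mid and bay2 below 0.018 m or horizontal distance between sample2_mid and bay3 below 0.018 m) and height (world z) of sample2_mid between 0.078 and 0.092 m and contact force between the fingers and sample2 below 0.1 N and (horizontal distance between sample3_mid and bay0 below 0.018 m or horizontal distance between sample3_mid and bay1 below 0.018 m or horizontal distance between sample3_mid and bay2 below 0.018 m or horizontal distance between sample3_mid and bay3 below 0.018 m) and height (world z) of sample3_mid between 0.078 and 0.092 m and contact force between the fingers and sample3 below 0.1 N); the robot touches nothing.
It fails at once if the nut is turned while the isolator is on (velocity of joint nut above 0.3 rad/s and value of joint isolator below 0.5 rad).
It fails at once if another thing on the bench is moved by more than 5 cm (distance of any of clear_bottle, stopper, tasting_glass, beaker, dropper, swab_box from where it was at the start of the episode above 0.05 m).
Of sample0, sample1, sample2, sample3 only 2 to 4 are there at a start; the rules pass over those that are not, and their reading is None.
At some moment in a run one of sample0, sample1, sample2, sample3 may be knocked a few centimetres aside while the robot is not near it.
It also fails if it takes over 210 s, if anything falls off the work surface, if the arm or the gripper's body presses on something with over 40 N, if the wrist force passes 120 N, or if a joint passes its speed limit or range.

### The arm

A 6-joint arm with a two-finger parallel gripper is mounted at the origin on the work surface. World frame = base frame: x ahead of the robot, y to its left, z up, the work surface at z = 0. Lengths are in mm, angles in rad, forces in N, time in s.
With the tool pointing down it reaches from about 275 to 1000 mm from the base axis. Payload 8.4 kg.
Tool frame: the origin (TCP) lies midway between the tips of the shut fingers; the grasp point (between the pads) lies 19 mm behind it (r.grip_point_offset is the distance from the TCP to the grasp point, in mm); z points along the fingers, y is the line along which they close (so a half turn about z gives the same grasp; the last joint's range is limited). The gripper opens to 85 mm and grips with 20 to 120 N. Pads are 22 mm wide; open, the fingers measure 114 mm over their backs; the gripper's body (76 mm by 85 mm) begins 54 mm behind the grasp point. The pads swing forward as they close: fully open they stand 13 mm farther back than shut.
Start: joints at [1.27, 0.353, 1.633, -0, 1.155, -0.002], TCP at [183.982, 597.309, 231.281] pointing down, gripper open.
Joint ranges: [-2.63, 2.63], [-0.92, 2.1], [0.06, 2.66], [-1.3, 4.44], [0, 2.69], [-3.02, 3.02]. Speed limits (rad/s): [2.22, 2.22, 2.79, 3.14, 3.14, 3.14].

### API

Orientations are given as [roll, pitch, yaw] about the fixed x, y, z axes, in that order (R = Rz(yaw) Ry(pitch) Rx(roll)).
In Python, from rig import r gives the robot as it stands. The module is installed in compiled form; this text tells all that it offers.
- The arm moves only by the shell command python3 -m creep 'ROWS' [FORCE]. ROWS is text: rows parted by semicolons, each of 7 numbers parted by spaces: the turn, a rotation vector about the tool's x, y, z in degrees, then the shift along the tool's x, y, z in m, then the closure in counts, from 0 (fully open) to 255 (shut). A call has 1 to 8 rows; each row is the pose to reach, as a shift and turn from the pose commanded when the call began, along the tool's axes at that moment; what a row does not reach only later rows make up. A row lasts 1/8 s, in which the tool goes at most 62.5 mm and 10.7 degrees, less where a joint would pass 70% of its speed; a pose out of reach is approached as far as the arm can. A call with a gripper value outside its range is refused whole. The fingers move at their own pace and stop on an object; FORCE is the grip in N (left out, the last holds). Time passes only in rows, so rows that repeat a pose let the fingers close. It gives the time, the measured TCP pose, the force, the opening and the grip force at its end, in the units of the state.
- r.sense(): the state, without advancing time (a new reading comes with each control period).
- r.grab_frame(name): name is "side" or "top" or "wrist"; returns a dict with "img" (400x640x3 uint8, red, green, blue), "range_z" (400x640 float32, mm along the optical axis (not along the pixel's ray), 0 where there is no reading), "K" (3x3 intrinsics, pixels), "world_from_camera" (4x4, takes a point from camera to world coordinates). Camera axes: x right, y up, looking along -z (the intrinsics and any distortion apply to the point x, -y, -z); pixel columns grow to the right and rows downward; lengths in mm; the calibration is good to about 2 mm. A picture is of the moment at which its call begins.
- r.sign_off(): hands the job in; it is judged then, once.
The state is a dict: "clock": time; "qpos": joint angles; "qvel": joint speeds; "joint_efforts": joint torques, N m; "eef_pos": TCP position; "tcp_rot": TCP orientation; "contact_force": force on the tool from outside, world axes, zero at the start; "wrist_torque": the same for the moment, N m; "opening": opening from 0.0 (shut) to 1.0 (fully open); "grasp_force": force on a finger pad.
Only numpy, scipy, OpenCV 4.12 (cv2) and the standard library are available. Lean on these libraries where they do the work, as an engineer would, in place of code of your own. Each camera call takes 0.05 s, during which the arm holds its last target. There are 200 camera calls.

## Working session

There is one attempt and no reset: what is moved stays moved. The work goes in short steps, Python scripts to look and compute and a shell command to move; the robot and the scene stay as the last step left them, time stands still between calls to the robot, and variables do not carry over. Pictures are saved under pics/ and viewed, at most 14 in all, crops included, and the job is handed in when it is done.

```bash
mkdir -p pics
cat > h.py <<'E'
import numpy as np, cv2
from rig import r
def save(f,name,box=None,scale=1):
    im=f["img"][:,:,::-1]
    if box: u0,v0,u1,v1=box; im=im[v0:v1,u0:u1]
    if scale!=1: im=cv2.resize(im,None,fx=scale,fy=scale,interpolation=cv2.INTER_CUBIC)
    cv2.imwrite("pics/"+name,im)
def cloud(f):
    z=f["range_z"].astype(float); K=f["K"]; T=f["world_from_camera"]
    v,u=np.mgrid[:z.shape[0],:z.shape[1]]
    P=np.stack([(u-K[0,2])/K[0,0]*z,-(v-K[1,2])/K[1,1]*z,-z],-1)
    W=P@T[:3,:3].T+T[:3,3]; W[z==0]=np.nan
    return W
def ray(f,u,v,h):
    K=f["K"];T=f["world_from_camera"]
    d=T[:3,:3]@np.array([(u-K[0,2])/K[0,0],-(v-K[1,2])/K[1,1],-1]); o=T[:3,3]
    return o+d*(h-o[2])/d[2]
E
python3 - <<'E'
from h import *
import pickle
for n in("top","side"):
    f=r.grab_frame(n); save(f,n+"0.png"); pickle.dump(f,open(n+"0.pkl","wb")); print(n,f["K"].round(1).tolist(),f["world_from_camera"].round(2).tolist(),[k for k in f])
s=r.sense(); print(s)
E
```

```text
top [[369.2, 0.0, 317.6], [0.0, 369.2, 202.0], [0.0, 0.0, 1.0]] [[-0.03, 0.99, -0.1, 421.17], [-1.0, -0.03, 0.0, 17.81], [-0.0, 0.1, 0.99, 1244.69], [0.0, 0.0, 0.0, 1.0]] ['img', 'range_z', 'K', 'world_from_camera']
side [[377.6, 0.0, 323.9], [0.0, 377.6, 194.3], [0.0, 0.0, 1.0]] [[0.94, 0.26, -0.23, 316.14], [-0.35, 0.69, -0.63, -574.78], [0.0, 0.68, 0.74, 789.11], [0.0, 0.0, 0.0, 1.0]] ['img', 'range_z', 'K', 'world_from_camera']
{'clock': 0.1, 'qpos': array([ 1.26961560e+00,  3.53565071e-01,  1.63403086e+00,  2.06151516e-05,
        1.15521153e+00, -2.41175710e-03]), 'qvel': array([-1.69775795e-03, -1.35728077e-03, -2.46824716e-03, -3.15097968e-04,
       -2.48564719e-04, -5.71444401e-05]), 'joint_efforts': array([-9.79368851e-04, -6.06351614e+01, -3.42818534e+01, -2.26650656e-06,
        3.97606927e-03,  2.32176757e-05]), 'eef_pos': array([183.84320612, 596.91729765, 230.65775903]), 'tcp_rot': array([-3.14037790e+00, -2.17800248e-05,  2.84281534e+00]), 'contact_force': array([-0.26792607, -0.42931138,  0.23556454]), 'wrist_torque': array([0.00010224, 0.02749111, 0.05401245]), 'grasp_force': 0.0, 'opening': 0.9994579665288048}
```

View pics/top0.png

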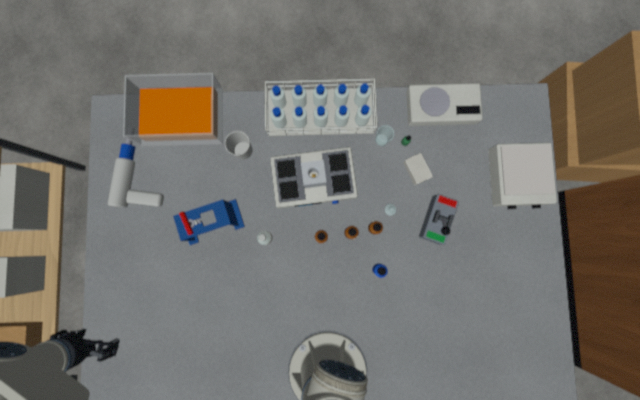

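View pics/side0.png

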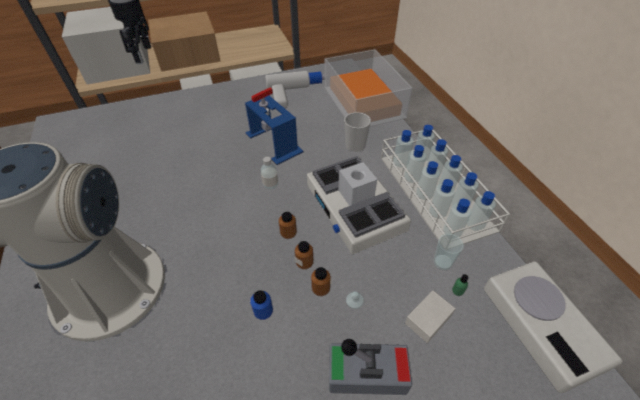

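Top view: three amber bottles at (321,236), (351,232) and (376,227). The blue look-alike at (380,270) is not meant. The isolator is at (440,218) with its knob over green at (446,230), the shaker at (313,178), and the rack at (208,220) with the red key bar at (185,222).

Run:
```python
from h import *
import pickle
for n in("top","side"):
    f=pickle.load(open(n+"0.pkl","rb")); W=cloud(f); hsv=cv2.cvtColor(f["img"],cv2.COLOR_RGB2HSV); H,S,V=[hsv[:,:,i].astype(int) for i in range(3)]
    print("==",n)
    masks=dict(red=((H<5)|(H>174))&(S>180)&(V>90),green=(H>50)&(H<80)&(S>150)&(V>80),amber=(H>=5)&(H<=14)&(S>170)&(V>50)&(V<190),blue=(H>100)&(H<120)&(S>150))
    for k,m in masks.items():
        c,l,st,ce=cv2.connectedComponentsWithStats(m.astype(np.uint8))
        for i in range(1,c):
            if st[i,4]<25: continue
            P=W[l==i]; P=P[np.isfinite(P[:,0])]
            if len(P)<5 or abs(P[:,1]).max()>900: continue
            md=np.median(P,0); hi=np.percentile(P[:,2],95)
            rect=cv2.minAreaRect(P[:,:2].astype(np.float32))
            print(k,st[i,4],ce[i].round(),"med",md.round(),"z95",round(hi),"rect",np.round(rect[0]),np.round(rect[1]),round(rect[2],1))
    # plane-height segments
    for nm,(u0,v0,u1,v1),(a,b) in [("hubtop",(290,150,335,190),(119,131)),("rackplate",(170,190,250,250),(123,133)),("bar",(170,190,250,250),(160,180)),("isobox",(415,185,465,250),(54,66)),("knob",(415,185,465,250),(120,160)),("deck",(265,140,360,215),(40,70))]:
        if n=="side": break
        m=np.zeros(W.shape[:2],bool); m[v0:v1,u0:u1]=1; m&=(W[:,:,2]>a)&(W[:,:,2]<b)
        P=W[m]
        if len(P)<5: print(nm,len(P));continue
        rect=cv2.minAreaRect(P[:,:2].astype(np.float32)); print(nm,len(P),"med",np.median(P,0).round(),"rect",np.round(rect[0],1),np.round(rect[1],1),round(rect[2],1))
```

```text
== top
red 83 [447. 201.] med [ 536. -402.   61.] z95 65 rect [ 536. -402.] [54. 16.] 68.6
red 93 [186. 223.] med [481. 400. 170.] z95 174 rect [482. 401.] [67. 11.] 23.8
green 90 [435. 236.] med [ 424. -357.   61.] z95 64 rect [ 424. -357.] [55. 17.] 69.2
blue 49 [320.  89.] med [897.  -2. 121.] z95 124 rect [898.  -2.] [19. 26.] 88.4
blue 48 [342.  88.] med [897. -71. 120.] z95 124 rect [898. -71.] [23. 22.] 26.8
blue 48 [364.  88.] med [ 896. -141.  121.] z95 124 rect [ 897. -141.] [18. 24.] 61.5
blue 47 [276.  90.] med [897. 137. 120.] z95 124 rect [897. 138.] [23. 20.] 42.6
blue 46 [298.  90.] med [897.  68. 120.] z95 124 rect [898.  68.] [19. 24.] 88.6
blue 41 [298. 111.] med [827.  69. 121.] z95 124 rect [828.  68.] [16. 25.] 88.8
blue 44 [320. 110.] med [827.  -1. 121.] z95 124 rect [827.  -1.] [16. 23.] 88.4
blue 42 [343. 110.] med [826. -72. 121.] z95 124 rect [828. -71.] [16. 23.] 89.3
blue 43 [365. 109.] med [ 826. -140.  121.] z95 125 rect [ 827. -141.] [19. 21.] 86.0
blue 44 [276. 111.] med [827. 138. 120.] z95 125 rect [827. 137.] [22. 18.] 23.9
blue 168 [127. 151.] me
[... 1611 characters left out ...]
 123 rect [828.  69.] [24. 22.] 41.2
blue 88 [455. 161.] med [894.  -4. 119.] z95 123 rect [898.  -1.] [25. 21.] 43.1
blue 89 [432. 167.] med [825.  -5. 119.] z95 122 rect [828.  -1.] [25. 20.] 42.3
blue 99 [470. 178.] med [894. -74. 119.] z95 122 rect [898. -70.] [26. 20.] 39.1
blue 100 [447. 185.] med [825. -74. 119.] z95 122 rect [829. -71.] [25. 20.] 39.1
blue 112 [488. 198.] med [ 893. -143.  120.] z95 123 rect [ 898. -141.] [25. 21.] 25.3
blue 114 [463. 205.] med [ 825. -144.  119.] z95 122 rect [ 828. -140.] [27. 21.] 41.2
blue 29 [336. 228.] med [544. -45.  34.] z95 37 rect [546. -43.] [14. 10.] 69.3
blue 330 [262. 307.] med [ 319. -193.   50.] z95 61 rect [ 320. -183.] [39. 34.] 5.3
```

```bash
cat >> h.py <<'E'
from scipy.spatial.transform import Rotation as Ro
def goto(*T):
    "targets (x,y,z,yaw deg), tool down -> rows from present pose"
    s=r.sense(); p=s["eef_pos"]; R=Ro.from_euler("xyz",s["tcp_rot"])
    yaw0=np.degrees(s["tcp_rot"][2])
    print("at",p.round(1),"yaw",yaw0.round(1),"j",np.degrees(s["qpos"]).round(0),"F",s["contact_force"].round(1),"M",s["wrist_torque"].round(2),"op",round(s["opening"],3),"g",round(s["grasp_force"],1),"t",round(s["clock"],1))
    for t in T:
        d=R.inv().apply(np.array(t[:3])-p)/1000
        w=np.degrees((R.inv()*Ro.from_euler("xyz",[np.pi,0,np.radians(t[3])])).as_rotvec())
        print(t,"turn",w.round(1),"shift",d.round(4))
ISO=(479.5,-378.5,-21.9); RACK=(492,369,17.2); SH=(629,27.2,5.8)
def loc(F,x,y):
    c,s=np.cos(np.radians(F[2])),np.sin(np.radians(F[2])); return F[0]+c*x-s*y,F[1]+s*x+c*y
E
python3 - <<'E'
from h import *
goto((*loc(ISO,-85,0),230,68.1),(300,100,240,90))
E
```

```text
at [183.8 596.9 230.7] yaw 162.9 j [73. 20. 94.  0. 66. -0.] F [-0.3 -0.4  0.2] M [0.   0.03 0.05] op 0.999 g 0.0 t 0.1
(np.float64(400.6339184185918), np.float64(-346.79603848105626), 230, 68.1) turn [-0.1  0.1 94.8] shift [-0.485  -0.8381  0.0017]
(300, 100, 240, 90) turn [-0.1  0.  72.9] shift [-0.2573 -0.4407 -0.0088]
```

```bash
python3 -m creep '0 0 10 -0.03 -0.05 -0.02 255;0 0 20 -0.06 -0.10 -0.02 255;0 0 30 -0.10 -0.16 -0.02 255;0 0 40 -0.14 -0.22 -0.02 255;0 0 50 -0.17 -0.28 -0.02 255;0 0 60 -0.2 -0.34 -0.02 255;0 0 70 -0.23 -0.4 -0.02 255;0 0 80 -0.26 -0.46 -0.02 255'
python3 - <<'E'
from h import *
goto((*loc(ISO,-85,0),230,68.1))
E
```

```text
clock: 1.1
eef_pos: [290.7, 116.3, 251.4]
tcp_rot: [3.141, -0.0, 1.442]
contact_force: [1.7, 0.2, 0.1]
opening: -0.0
grasp_force: 0.0
at [290.7 116.3 251.4] yaw 82.6 j [ 22. -12. 126.  -0.  66.  29.] F [1.7 0.2 0.1] M [ 0.01 -0.05 -0.02] op -0.0 g 0.0 t 1.1
(np.float64(400.6339184185918), np.float64(-346.79603848105626), 230, 68.1) turn [ 0.  -0.  14.5] shift [-0.4452  0.1685  0.0214]
```

```bash
python3 -m creep '0 0 14.5 -0.445 0.1685 0.0214 255;0 0 14.5 -0.445 0.1685 0.0214 255;0 0 14.5 -0.445 0.1685 0.0214 255;0 0 14.5 -0.445 0.1685 0.0214 255;0 0 14.5 -0.445 0.1685 0.0214 255;0 0 14.5 -0.445 0.1685 0.0214 255;0 0 14.5 -0.445 0.1685 0.0214 255;0 0 14.5 -0.445 0.1685 0.0214 255'
python3 - <<'E'
from h import *
goto((*loc(ISO,-85,0),122,68.1),(*loc(ISO,-55,0),122,68.1),(*loc(ISO,5,0),122,68.1))
E
```

```text
clock: 2.1
eef_pos: [402.9, -347.1, 229.3]
tcp_rot: [-3.141, 0.0, 1.192]
contact_force: [0.3, 0.4, 0.3]
opening: 0.001
grasp_force: 0.0
at [ 402.9 -347.1  229.3] yaw 68.3 j [-41.  12. 105.  -0.  63. -19.] F [0.3 0.4 0.3] M [0.06 0.01 0.03] op 0.001 g 0.0 t 2.1
(np.float64(400.6339184185918), np.float64(-346.79603848105626), 122, 68.1) turn [-0.   0.   0.2] shift [-0.0006 -0.0022  0.1073]
(np.float64(428.4690060355594), np.float64(-357.9856719583305), 122, 68.1) turn [-0.   0.   0.2] shift [-0.0007  0.0278  0.1073]
(np.float64(484.1391812694946), np.float64(-380.36493891287904), 122, 68.1) turn [-0.   0.   0.2] shift [-0.0009  0.0878  0.1073]
```

```bash
python3 -m creep '0 0 0 0 -0.003 0.05 255;0 0 0 0 -0.003 0.107 255;0 0 0 0 -0.003 0.107 255;0 0 0 0 0.02 0.107 255;0 0 0 0 0.04 0.107 255;0 0 0 0 0.06 0.107 255;0 0 0 0 0.075 0.107 255;0 0 0 0 0.088 0.107 255'; python3 -m creep '0 0 0 0 0 0 255;0 0 0 0 -0.04 0 255;0 0 0 0 -0.04 -0.06 255;0 0 0 0 -0.04 -0.12 0;0 0 0 0 -0.04 -0.12 0'
python3 - <<'E'
from h import *
f=r.grab_frame("side");save(f,"iso1.png",(300,300,460,400),3)
W=cloud(f); 
m=(W[:,:,2]>122)&(W[:,:,2]<160)&(abs(W[:,:,0]-479)<70)&(abs(W[:,:,1]+378)<60);print(np.median(W[m],0),m.sum(), loc(ISO,42,0))
f=r.grab_frame("top");W=cloud(f)
m=(W[:,:,2]>122)&(W[:,:,2]<160)&(abs(W[:,:,0]-479)<70)&(abs(W[:,:,1]+378)<60);print(np.median(W[m],0),m.sum())
B=(W[:,:,2]>52)&(W[:,:,2]<80)&(W[:,:,0]>400)&(W[:,:,0]<480)&(abs(W[:,:,1]+90)<130)
c,l,st,ce=cv2.connectedComponentsWithStats(B.astype(np.uint8))
for i in range(1,c):
    if st[i,4]>15:
        P=W[l==i]; print(ce[i],st[i,4],np.median(P,0).round(1),((P.min(0)+P.max(0))/2).round(1),cv2.minEnclosingCircle(P[:,:2].astype(np.float32)))
goto()
E
```

```text
clock: 3.1
eef_pos: [485.9, -377.3, 124.3]
tcp_rot: [3.14, 0.0, 1.194]
contact_force: [-0.3, 0.3, 0.8]
opening: 0.003
grasp_force: 0.0
clock: 3.72
eef_pos: [449.1, -363.6, 248.1]
tcp_rot: [3.134, 0.003, 1.193]
contact_force: [-0.1, 0.1, -0.6]
opening: 0.423
grasp_force: 0.0
[ 514.65674259 -393.67331434  145.61324408] 253 (np.float64(518.4691226637547), np.float64(-394.16548686818396))
[ 516.69631958 -389.8715857   145.03495639] 77
[375.98347107 227.56198347] 121 [ 456.  -168.5   58.7] [ 455.5 -170.4   63.4] ((456.7771911621094, -170.13490295410156), 20.800630569458008)
[351.69672131 232.16393443] 122 [444.3 -90.8  58.5] [444.6 -92.7  63.8] ((444.3086242675781, -91.55493927001953), 20.855186462402344)
[320.84920635 236.68253968] 126 [431.7   7.8  57.7] [433.    7.5  64.9] ((432.7449645996094, 8.703367233276367), 21.143028259277344)
at [ 447.1 -361.9  243.3] yaw 68.4 j [-39.  15.  99.  -0.  66. -18.] F [-0.4 -0.2 -0.1] M [ 0.03 -0.   -0.  ] op 0.594 g 0.0 t 3.8
```

View pics/iso1.png

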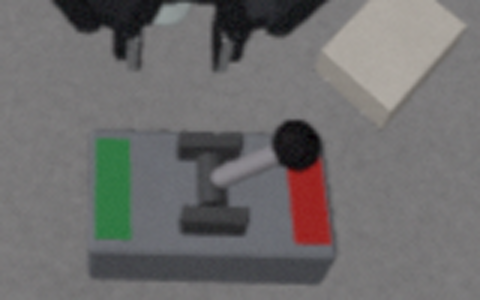

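The isolator is off: in the crop the knob at (297,145) leans over the red patch. Next is the key.

Run:
```python
from h import *
goto((481,401,240,203.3),(478,20,245,136))
```

```text
at [ 447.1 -361.9  243.3] yaw 68.4 j [-39.  15.  99.  -0.  66. -18.] F [-0.4 -0.2 -0.1] M [ 0.03 -0.   -0.  ] op 0.594 g 0.0 t 3.8
(481, 401, 240, 203.3) turn [ 0.000e+00  1.000e-01 -1.349e+02] shift [ 0.7217 -0.2497  0.003 ]
(478, 20, 245, 136) turn [  0.    0.  -67.6] shift [ 0.3664 -0.1121 -0.0018]
```

```bash
python3 -m creep '0 0 -10 0.06 -0.02 0 0;0 0 -20 0.12 -0.04 0 0;0 0 -30 0.18 -0.06 0 0;0 0 -40 0.24 -0.08 0 0;0 0 -50 0.3 -0.1 0 0;0 0 -60 0.36 -0.12 0 0;0 0 -70 0.41 -0.14 0 0;0 0 -80 0.46 -0.16 0 0'
python3 - <<'E'
from h import *
goto((481,401,240,203.3))
E
```

```text
clock: 4.82
eef_pos: [466.7, 126.2, 241.1]
tcp_rot: [-3.139, -0.002, 2.596]
contact_force: [0.5, 0.8, -0.9]
opening: 1.002
grasp_force: 0.0
at [466.7 126.2 241.1] yaw 148.7 j [ 15.   7. 110.  -0.  64. -44.] F [ 0.5  0.8 -0.9] M [ 0.01 -0.01  0.05] op 1.002 g 0.0 t 4.8
(481, 401, 240, 203.3) turn [ -0.1  -0.2 -54.6] shift [0.1304 0.2424 0.0009]
```

```bash
python3 -m creep '0 0 -10 0.025 0.045 0 0;0 0 -20 0.05 0.09 0 0;0 0 -30 0.075 0.14 0 0;0 0 -40 0.1 0.19 0 0;0 0 -50 0.125 0.235 0 0;0 0 -54.6 0.1304 0.2424 0 0;0 0 -54.6 0.1304 0.2424 0 0;0 0 -54.6 0.1304 0.2424 0 0'
python3 - <<'E'
from h import *
f=r.grab_frame("wrist"); save(f,"wr1.png")
W=cloud(f); hsv=cv2.cvtColor(f["img"],cv2.COLOR_RGB2HSV); H,S,V=[hsv[:,:,i].astype(int) for i in range(3)]
m=((H<5)|(H>174))&(S>150)&(V>80)&(W[:,:,2]>165)&(W[:,:,2]<178)
P=W[m]; print(m.sum(),np.median(P[:,2]),cv2.minAreaRect(P[:,:2].astype(np.float32)))
m=(H>100)&(H<120)&(S>120)&(abs(W[:,:,2]-128)<4); P=W[m]; print(m.sum(),cv2.minAreaRect(P[:,:2].astype(np.float32)))
goto((481,401,150,203.3))
E
```

```text
clock: 5.82
eef_pos: [483.8, 398.1, 241.7]
tcp_rot: [-3.141, -0.002, -2.743]
contact_force: [-0.4, -1.3, 0.4]
opening: 1.001
grasp_force: 0.0
1878 170.85554783230677 ((481.4921875, 404.6654968261719), (71.27835083007812, 12.927705764770508), 23.58283805847168)
13796 ((492.6472473144531, 371.0914001464844), (80.57823944091797, 158.36785888671875), 17.282114028930664)
at [484.1 398.1 242.1] yaw -157.1 j [ 39.  20.  93.  -0.  68. -74.] F [-0.2 -0.4 -0.3] M [-0.02 -0.02  0.04] op 0.996 g 0.0 t 5.9
(481, 401, 150, 203.3) turn [-0.  -0.1 -0.4] shift [0.0016 0.0039 0.0921]
```

View pics/wr1.png

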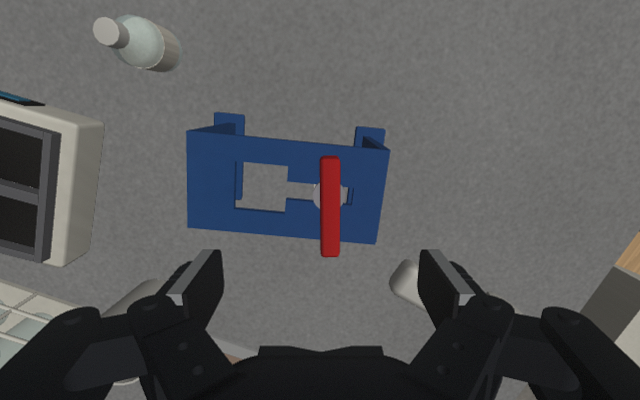

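The wrist view shows the red bar upright at (330,205), and the wide slot end to its left at (265,187). I'm descending to grip the bar.

```bash
python3 - <<'E'
from h import *
goto((481.3,402.5,151,203.4))
E
python3 -m creep '0 0 0 0.001 0.0055 0.03 0;0 0 0 0.001 0.0055 0.06 0;0 0 0 0.001 0.0055 0.09 0;0 0 0 0.001 0.0055 0.091 0;0 0 0 0.001 0.0055 0.091 255;0 0 0 0.001 0.0055 0.091 255;0 0 0 0.001 0.0055 0.091 255;0 0 0 0.001 0.0055 0.091 255' 60
python3 -m creep '0 0 0 0 0 0 255;0 0 0 0 0 0 255'
python3 - <<'E'
from h import *
goto()
E
```

```text
at [484.1 398.1 242.1] yaw -157.1 j [ 39.  20.  93.  -0.  68. -74.] F [-0.2 -0.4 -0.3] M [-0.02 -0.02  0.04] op 0.996 g 0.0 t 5.9
(481.3, 402.5, 151, 203.4) turn [-0.  -0.1 -0.5] shift [0.0007 0.0052 0.0911]
clock: 6.88
eef_pos: [481.5, 404.2, 152.6]
tcp_rot: [3.141, 0.001, -2.741]
contact_force: [-2.7, -2.2, 23.1]
opening: 0.149
grasp_force: 54.5
clock: 7.12
eef_pos: [481.5, 404.2, 152.7]
tcp_rot: [3.141, 0.001, -2.74]
contact_force: [-0.2, -1.2, 6.4]
opening: 0.145
grasp_force: 59.4
at [481.5 404.2 152.7] yaw -157.0 j [ 40.  25.  97.  -0.  58. -73.] F [-0.2 -1.2  6.4] M [-0.2   0.15  0.  ] op 0.145 g 59.4 t 7.1
```

Run:
```python
from h import *
goto((481.5,404.2,156,203),(498.2,350.5,156,203),(498.2,350.5,276,203))
```

```text
at [481.5 404.2 152.7] yaw -157.0 j [ 40.  25.  97.  -0.  58. -73.] F [-0.2 -1.2  6.4] M [-0.2   0.15  0.  ] op 0.145 g 59.4 t 7.1
(481.5, 404.2, 156, 203) turn [ 0.   0.1 -0. ] shift [ 0.     -0.     -0.0033]
(498.2, 350.5, 156, 203) turn [ 0.   0.1 -0. ] shift [ 0.0056 -0.056  -0.0034]
(498.2, 350.5, 276, 203) turn [ 0.   0.1 -0. ] shift [ 0.0055 -0.056  -0.1234]
```

```bash
python3 -m creep '0 0 0 0 0 -0.004 255;0 0 0 0 0 -0.004 255;0 0 0 0.0014 -0.014 -0.004 255;0 0 0 0.0028 -0.028 -0.004 255;0 0 0 0.0042 -0.042 -0.004 255;0 0 0 0.0055 -0.056 -0.004 255;0 0 0 0.0055 -0.056 -0.004 255;0 0 0 0.0055 -0.056 -0.004 255'
python3 - <<'E'
from h import *
f=r.grab_frame("side"); save(f,"s2.png",(220,60,340,160),4); goto((498.2,350.5,156,203))
E
```

```text
clock: 8.12
eef_pos: [498.2, 350.3, 156.0]
tcp_rot: [3.141, 0.0, -2.741]
contact_force: [0.3, 0.9, -1.2]
opening: 0.146
grasp_force: 58.6
at [498.1 350.6 156. ] yaw -157.0 j [ 35.  23.  99.   0.  57. -78.] F [ 0.3  0.6 -2.2] M [ 0.04 -0.03  0.01] op 0.148 g 58.6 t 8.2
(498.2, 350.5, 156, 203) turn [ 0.  0. -0.] shift [-0.0001 -0.0001 -0.    ]
```

View pics/s2.png

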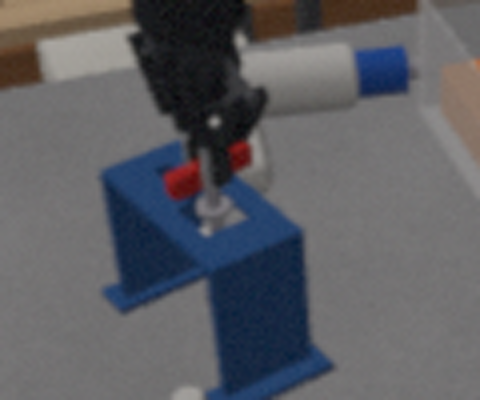

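The key is free in the wide end, with the collar at (212,210) in the crop inside the square hole. I'm lifting it now.

```bash
python3 -m creep '0 0 0 0 0 -0.02 255;0 0 0 0 0 -0.04 255;0 0 0 0 0 -0.06 255;0 0 0 0 0 -0.08 255;0 0 0 0 0 -0.1 255;0 0 0 0 0 -0.13 255;0 0 0 0 0 -0.13 255;0 0 0 0 0 -0.13 255'
python3 - <<'E'
from h import *
f=r.grab_frame("side"); save(f,"s3.png",(220,10,420,230),3)
goto((540,60,285,185.8),(629,27.2,285,185.8))
E
```

```text
clock: 9.18
eef_pos: [497.5, 350.3, 284.9]
tcp_rot: [-3.141, -0.001, -2.74]
contact_force: [0.2, 0.1, -1.9]
opening: 0.149
grasp_force: 58.7
at [497.4 350.1 284.5] yaw -157.0 j [ 35.  16.  92.   0.  72. -78.] F [ 0.4  0.6 -1.1] M [-0.02 -0.02 -0.03] op 0.149 g 58.7 t 9.2
(540, 60, 285, 185.8) turn [-0.  -0.1 17.2] shift [ 7.410e-02 -2.837e-01 -2.000e-04]
(629, 27.2, 285, 185.8) turn [-0.  -0.1 17.2] shift [ 5.000e-03 -3.487e-01 -3.000e-04]
```

View pics/s3.png

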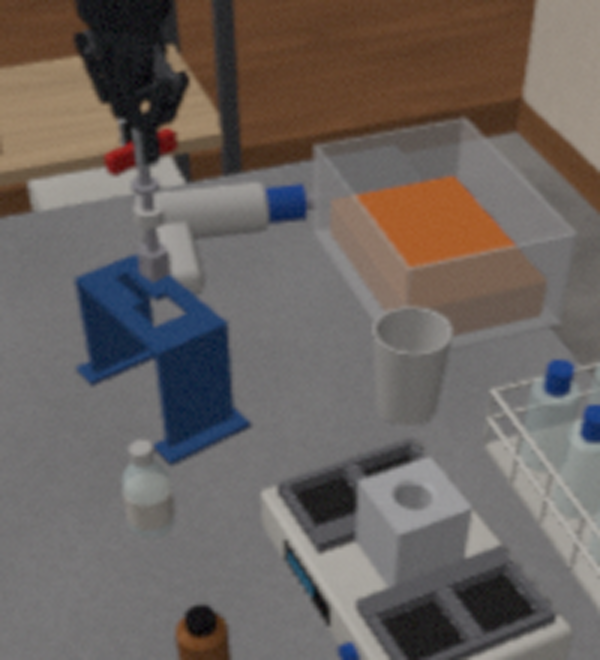

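The key hangs straight and clear of the rack, socket at (152,262) in the crop. I'll move near the hub and measure the bore with the wrist camera.

```bash
python3 -m creep '0 0 4 0.005 -0.05 0 255;0 0 8 0.01 -0.1 0 255;0 0 12 0.015 -0.15 0 255;0 0 17 0.02 -0.2 0 255;0 0 17 0.025 -0.25 0 255;0 0 17 0.03 -0.29 0 255;0 0 17 0.03 -0.29 0 255;0 0 17 0.03 -0.29 0 255'
python3 - <<'E'
from h import *
f=r.grab_frame("wrist"); save(f,"wr2.png"); print(f["world_from_camera"].round(2).tolist())
W=cloud(f); m=(abs(W[:,:,2]-125)<4)&(abs(W[:,:,0]-629)<50)&(abs(W[:,:,1]-27)<50); P=W[m]
print(m.sum(),np.median(P[:,2]) if len(P) else 0,cv2.minAreaRect(P[:,:2].astype(np.float32)) if len(P) else 0)
goto((629,27.2,285,185.8))
for n in("top",):
    g=r.grab_frame(n);W=cloud(g); m=(abs(W[:,:,2]-125)<5)&(abs(W[:,:,0]-629)<50)&(abs(W[:,:,1]-27)<50); P=W[m]; print(n,cv2.minAreaRect(P[:,:2].astype(np.float32)))
E
```

```text
clock: 10.22
eef_pos: [583.1, 71.9, 284.9]
tcp_rot: [3.141, -0.002, -3.038]
contact_force: [0.3, -0.8, -1.9]
opening: 0.153
grasp_force: 59.0
[[-0.1, -0.96, -0.27, 514.63], [0.99, -0.1, -0.03, 65.16], [-0.0, -0.27, 0.96, 427.79], [0.0, 0.0, 0.0, 1.0]]
3435 125.07779348284896 ((629.8389282226562, 28.02497100830078), (70.4111557006836, 68.33872985839844), 5.614842891693115)
at [583.2  72.3 285.1] yaw -174.0 j [  7.  14.  95.   0.  71. -89.] F [-0.7  0.7 -1.9] M [-0.02  0.01  0.01] op 0.147 g 59.0 t 10.3
(629, 27.2, 285, 185.8) turn [ 0.  -0.1  0.2] shift [-0.0409 -0.0497  0.    ]
top ((618.20361328125, 29.616518020629883), (33.458335876464844, 71.11343383789062), 64.5887451171875)
```

View pics/wr2.png

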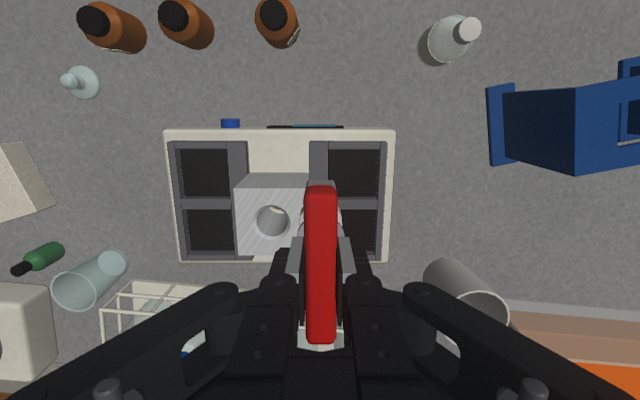

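Run:
```python
from h import *
f=r.grab_frame("wrist"); W=cloud(f); s=r.sense(); p=s["eef_pos"]; R=Ro.from_euler("xyz",s["tcp_rot"])
hsv=cv2.cvtColor(f["img"],cv2.COLOR_RGB2HSV); H,S,V=[hsv[:,:,i].astype(int) for i in range(3)]
m=((H<5)|(H>174))&(S>150)&(V>60)&(W[:,:,2]>260)
L=R.inv().apply(W[m]-p); top=L[L[:,2]<np.percentile(L[:,2],50)+3]
print("bar in tool",m.sum(),L.min(0).round(1),L.max(0).round(1),np.percentile(top,[1,50,99],axis=0).round(1))
for lo,hi in((-30,-12),(-12,0)):
    pass
A=top; print("tilt slope dz/dx",np.polyfit(A[:,0],A[:,2],1))
m=(abs(W[:,:,2]-125)<4)&(abs(W[:,:,0]-629)<50)&(abs(W[:,:,1]-27)<50); P=W[m]; print(cv2.minAreaRect(P[:,:2].astype(np.float32)))
g=r.grab_frame("side"); V2=cloud(g); L=R.inv().apply(V2.reshape(-1,3)-p); ok=(abs(L[:,0])<40)&(abs(L[:,1])<40)
for a,b in((25,44),(46,60),(62,86),(88,116)):
    Q=L[ok&(L[:,2]>a)&(L[:,2]<b)]; print((a,b),len(Q),np.percentile(Q,[5,50,95],axis=0).round(1).tolist() if len(Q) else 0)
print("view dir in tool",R.inv().apply(-g["world_from_camera"][:3,2]).round(2))
```

```text
bar in tool 4857 [-35.8  -6.5 -20.2] [35.7  7.5 -4.9] [[-34.   -6.1 -19.5]
 [  4.4   0.3 -18. ]
 [ 34.9   6.9 -15.6]]
tilt slope dz/dx [ 1.94424613e-03 -1.79714385e+01]
((630.1340942382812, 28.4364013671875), (70.73674774169922, 69.12391662597656), 5.876010417938232)
(25, 44) 27 [[-3.4, -6.7, 30.5], [2.1, -3.1, 36.4], [6.5, -0.1, 43.4]]
(46, 60) 64 [[-8.9, -12.0, 46.2], [5.1, -8.0, 49.9], [12.5, 3.6, 57.3]]
(62, 86) 35 [[-2.2, -5.1, 66.4], [3.5, -2.8, 75.5], [5.8, 3.3, 85.0]]
(88, 116) 124 [[-10.6, -11.2, 88.6], [4.4, -8.5, 97.0], [11.6, 8.3, 111.8]]
view dir in tool [-0.3   0.61  0.74]
```

Run:
```python
from h import *
goto((629.6,27.8,285,185.8),(629.6,27.8,246,185.8))
```

```text
at [583.3  72.6 285.6] yaw -173.9 j [  7.  14.  95.   0.  71. -89.] F [-0.5  0.3 -1.4] M [ 0.04  0.01 -0.  ] op 0.149 g 59.0 t 10.4
(629.6, 27.8, 285, 185.8) turn [ 0.  -0.   0.3] shift [-0.0413 -0.0495  0.0006]
(629.6, 27.8, 246, 185.8) turn [ 0.  -0.   0.3] shift [-0.0413 -0.0495  0.0396]
```

```bash
python3 -m creep '0 0 0.3 -0.02 -0.025 0 255;0 0 0.3 -0.0413 -0.0495 0 255;0 0 0.3 -0.0413 -0.0495 0 255;0 0 0.3 -0.0413 -0.0495 0.02 255;0 0 0.3 -0.0413 -0.0495 0.037 255;0 0 0.3 -0.0413 -0.0495 0.037 255'
python3 - <<'E'
from h import *
f=r.grab_frame("side"); save(f,"s4.png",(310,110,410,210),5)
goto((629.6,27.8,236,185.8),(629.6,27.8,188,185.8))
E
```

```text
clock: 11.18
eef_pos: [628.5, 27.3, 247.2]
tcp_rot: [3.141, -0.003, -3.042]
contact_force: [0.3, -0.1, -1.9]
opening: 0.148
grasp_force: 59.0
at [629.3  27.2 248.4] yaw -174.3 j [  2.  20.  92.   0.  68. -93.] F [-0.3  0.6 -1.3] M [-0.03 -0.01 -0.02] op 0.147 g 59.0 t 11.2
(629.6, 27.8, 236, 185.8) turn [ 0.  -0.1 -0.1] shift [-0.0004  0.0006  0.0123]
(629.6, 27.8, 188, 185.8) turn [ 0.  -0.1 -0.1] shift [-0.0005  0.0006  0.0603]
```

View pics/s4.png

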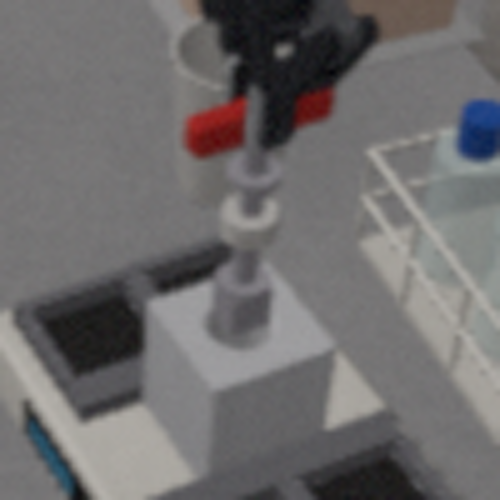

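The socket at (243,315) sits over the bore mouth. Next I descend and watch the force.

```bash
python3 -m creep '0 0 0 -0.0004 0.0005 0.008 255;0 0 0 -0.0004 0.0005 0.016 255;0 0 0 -0.0004 0.0005 0.020 255;0 0 0 -0.0004 0.0005 0.020 255'
python3 - <<'E'
from h import *
goto()
E
```

```text
clock: 11.72
eef_pos: [630.1, 27.1, 228.5]
tcp_rot: [3.142, -0.001, -3.043]
contact_force: [-0.1, -1.2, -1.6]
opening: 0.148
grasp_force: 59.0
at [630.1  27.1 228.5] yaw -174.3 j [  2.  21.  93.  -0.  66. -93.] F [-0.1 -1.2 -1.6] M [-0.03 -0.05  0.01] op 0.148 g 59.0 t 11.7
```

```bash
python3 -m creep '0 0 0 0 0 0.01 255;0 0 0 0 0 0.02 255;0 0 0 0 0 0.03 255;0 0 0 0 0 0.038 255;0 0 0 0 0 0.038 255;0 0 0 0 0 0.038 255'
python3 - <<'E'
from h import *
goto((629.6,27.8,166,185.8))
E
```

```text
clock: 12.48
eef_pos: [630.5, 27.2, 191.1]
tcp_rot: [-3.142, 0.0, -3.042]
contact_force: [0.1, 0.1, -0.9]
opening: 0.144
grasp_force: 59.0
at [630.5  27.2 191.1] yaw -174.3 j [  2.  23.  95.   0.  62. -93.] F [ 0.1  0.1 -0.9] M [ 0.02 -0.03 -0.01] op 0.144 g 59.0 t 12.5
(629.6, 27.8, 166, 185.8) turn [-0.   0.  -0.1] shift [0.0008 0.0007 0.0251]
```

```bash
python3 -m creep '0 0 0 0.0004 0.0003 0.006 255;0 0 0 0.0004 0.0003 0.012 255;0 0 0 0.0004 0.0003 0.016 255;0 0 0 0.0004 0.0003 0.020 255;0 0 0 0.0004 0.0003 0.024 255;0 0 0 0.0004 0.0003 0.024 255'
python3 - <<'E'
from h import *
goto((629.6,27.8,166,185.8))
E
```

```text
clock: 13.22
eef_pos: [629.6, 27.7, 166.3]
tcp_rot: [3.141, -0.001, -3.042]
contact_force: [0.4, 2.1, -3.9]
opening: 0.15
grasp_force: 58.8
at [629.6  27.7 166.3] yaw -174.3 j [  2.  24.  96.   0.  59. -93.] F [ 0.4  2.1 -3.9] M [ 0.6  -0.03 -0.02] op 0.15 g 58.8 t 13.2
(629.6, 27.8, 166, 185.8) turn [ 0.  -0.  -0.1] shift [-0.      0.0001  0.0003]
```

Seated on the nut. I'm turning clockwise.

```bash
python3 -m creep '0 0 10 0 0 0 255;0 0 20 0 0 0 255;0 0 30 0 0 0 255;0 0 40 0 0 0 255;0 0 50 0 0 0 255;0 0 60 0 0 0 255;0 0 70 0 0 0 255;0 0 80 0 0 0 255'
python3 - <<'E'
from h import *
goto()
E
```

```text
clock: 14.22
eef_pos: [629.9, 27.9, 166.7]
tcp_rot: [3.141, -0.001, 1.839]
contact_force: [0.9, 2.9, -1.7]
opening: 0.147
grasp_force: 59.0
at [629.9  27.9 166.7] yaw 105.4 j [  2.  24.  96.   0.  59. -13.] F [ 0.9  2.9 -1.7] M [ 0.87 -0.18  0.03] op 0.147 g 59.0 t 14.2
```

```bash
python3 -m creep '0 0 10 0 0 0 255;0 0 20 0 0 0 255;0 0 30 0 0 0 255;0 0 40 0 0 0 255;0 0 50 0 0 0 255;0 0 60 0 0 0 255;0 0 70 0 0 0 255;0 0 80 0 0 0 255';python3 -c "
from h import *
goto()"; python3 -m creep '0 0 8 0 0 0 255;0 0 16 0 0 0 255;0 0 24 0 0 0 255;0 0 30 0 0 0 255;0 0 36 0 0 0 255'; python3 -c "
from h import *
goto()"
```

```text
clock: 15.22
eef_pos: [630.2, 27.8, 166.7]
tcp_rot: [-3.141, -0.001, 0.442]
contact_force: [1.6, 2.9, -3.1]
opening: 0.147
grasp_force: 58.8
at [630.2  27.8 166.7] yaw 25.4 j [ 2. 24. 96.  0. 59. 67.] F [ 1.6  2.9 -3.1] M [ 0.72 -0.43  0.13] op 0.147 g 58.8 t 15.2
clock: 15.85
eef_pos: [630.3, 27.6, 166.7]
tcp_rot: [-3.141, -0.001, -0.183]
contact_force: [1.5, 1.8, -2.1]
opening: 0.15
grasp_force: 58.9
at [630.3  27.6 166.7] yaw -10.5 j [  2.  24.  96.   0.  59. 103.] F [ 1.5  1.8 -2.1] M [ 0.6  -0.49  0.07] op 0.15 g 58.9 t 15.8
```

```bash
for k in 1; do python3 -m creep '0 0 5 0 0 0 255;0 0 9 0 0 0 255;0 0 9 0 0 0 255'; python3 -c "
from h import *
goto()"; python3 -m creep '0 0 3 0 0 0 255;0 0 6 0 0 0 255;0 0 6 0 0 0 255'; python3 -c "
from h import *
goto()";python3 -m creep '0 0 3 0 0 0 255;0 0 6 0 0 0 255;0 0 6 0 0 0 255'; python3 -c "
from h import *
goto()"; done
```

```text
clock: 16.23
eef_pos: [630.2, 27.6, 166.8]
tcp_rot: [-3.141, -0.001, -0.337]
contact_force: [1.8, 1.8, -3.4]
opening: 0.148
grasp_force: 58.8
at [630.2  27.6 166.8] yaw -19.3 j [  2.  24.  96.   0.  59. 112.] F [ 1.8  1.8 -3.4] M [ 0.55 -0.47  0.01] op 0.148 g 58.8 t 16.2
clock: 16.6
eef_pos: [630.1, 27.5, 166.8]
tcp_rot: [-3.141, -0.0, -0.44]
contact_force: [1.5, 1.9, -4.5]
opening: 0.146
grasp_force: 58.8
at [630.1  27.5 166.8] yaw -25.2 j [  2.  24.  96.   0.  59. 118.] F [ 1.5  1.9 -4.5] M [ 0.54 -0.66  0.07] op 0.146 g 58.8 t 16.6
clock: 16.98
eef_pos: [630.0, 27.5, 166.8]
tcp_rot: [-3.141, -0.0, -0.544]
contact_force: [2.4, 1.0, -5.1]
opening: 0.15
grasp_force: 58.7
at [630.   27.5 166.8] yaw -31.2 j [  2.  24.  96.   0.  59. 124.] F [ 2.4  1.  -5.1] M [ 0.5  -0.69  0.05] op 0.15 g 58.7 t 17.0
```

```bash
python3 -m creep '0 0 2 0 0 0 255;0 0 4 0 0 0 255;0 0 4 0 0 0 255'; python3 -c "
from h import *
goto()"; python3 -m creep '0 0 2 0 0 0 255;0 0 4 0 0 0 255;0 0 4 0 0 0 255'; python3 -c "
from h import *
goto()
f=r.grab_frame('wrist'); save(f,'wr3.png')"
```

```text
clock: 17.35
eef_pos: [629.9, 27.4, 166.8]
tcp_rot: [-3.142, -0.0, -0.617]
contact_force: [2.9, 1.4, -6.0]
opening: 0.147
grasp_force: 58.7
at [629.9  27.4 166.8] yaw -35.3 j [  2.  24.  96.  -0.  59. 128.] F [ 2.9  1.4 -6. ] M [ 0.49 -0.8   0.04] op 0.147 g 58.7 t 17.4
clock: 17.73
eef_pos: [629.9, 27.4, 166.9]
tcp_rot: [3.142, -0.0, -0.687]
contact_force: [3.1, 1.3, -4.6]
opening: 0.147
grasp_force: 58.8
at [629.9  27.4 166.9] yaw -39.3 j [  2.  24.  96.  -0.  59. 132.] F [ 3.1  1.3 -4.6] M [ 0.42 -0.76  0.19] op 0.147 g 58.8 t 17.7
```

View pics/wr3.png

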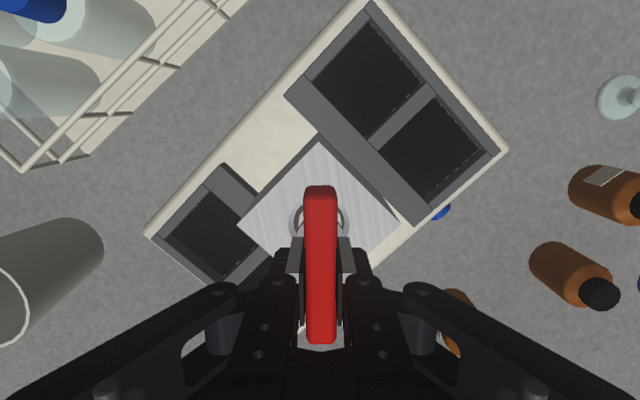

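```bash
python3 -m creep '0 0 2 0 0 0 255;0 0 4 0 0 0 255;0 0 4 0 0 0 255'; python3 -c "
from h import *
goto()"; python3 -m creep '0 0 2 0 0 0 255;0 0 3 0 0 0 255;0 0 3 0 0 0 255'; python3 -c "
from h import *
goto()"
```

```text
clock: 18.15
eef_pos: [629.9, 27.4, 167.0]
tcp_rot: [-3.142, -0.0, -0.757]
contact_force: [2.2, 1.3, -3.0]
opening: 0.144
grasp_force: 59.0
at [629.9  27.4 167. ] yaw -43.4 j [  2.  24.  96.  -0.  59. 136.] F [ 2.2  1.3 -3. ] M [ 0.3  -0.67  0.26] op 0.144 g 59.0 t 18.1
clock: 18.52
eef_pos: [629.9, 27.4, 167.0]
tcp_rot: [-3.141, 0.0, -0.809]
contact_force: [3.1, 0.9, -2.5]
opening: 0.147
grasp_force: 59.0
at [629.9  27.4 167. ] yaw -46.4 j [  2.  24.  96.   0.  59. 139.] F [ 3.1  0.9 -2.5] M [ 0.36 -0.77 -0.02] op 0.147 g 59.0 t 18.5
```

```bash
cat > bar.py <<'E'
from h import *
f=r.grab_frame("wrist"); W=cloud(f); s=r.sense(); p=s["eef_pos"]; R=Ro.from_euler("xyz",s["tcp_rot"])
hsv=cv2.cvtColor(f["img"],cv2.COLOR_RGB2HSV); H,S,V=[hsv[:,:,i].astype(int) for i in range(3)]
m=((H<5)|(H>174))&(S>150)&(V>60)&(W[:,:,2]>165)&(W[:,:,2]<400)
L=R.inv().apply(W[m]-p); top=L[abs(L[:,2]-np.median(L[:,2]))<3]
print("bar in tool",cv2.minAreaRect(top[:,:2].astype(np.float32)),"z",np.median(top[:,2]).round(1),"slope",np.polyfit(top[:,0],top[:,2],1)[0].round(4))
for i in range(5): print(r.sense()["wrist_torque"].round(3)); r.grab_frame("wrist")
E
python3 bar.py;  python3 -m creep '0 0 2 0 0 0 255;0 0 4 0 0 0 255;0 0 4 0 0 0 255'; python3 bar.py; python3 -c "
from h import *
goto()"
```

```text
bar in tool ((-0.65228271484375, -0.1172170639038086), (13.670523643493652, 71.1702880859375), 89.58026123046875) z -18.2 slope -0.003
[ 0.357 -0.647  0.067]
[ 0.37  -0.658  0.043]
[ 0.361 -0.691  0.075]
[ 0.4   -0.777  0.046]
[ 0.378 -0.639  0.085]
clock: 19.2
eef_pos: [629.9, 27.4, 167.0]
tcp_rot: [-3.142, -0.0, -0.879]
contact_force: [2.2, 1.6, -0.8]
opening: 0.147
grasp_force: 59.2
bar in tool ((-0.8283920288085938, -0.09558486938476562), (13.668801307678223, 71.36105346679688), 89.58964538574219) z -18.1 slope -0.0014
[ 0.332 -0.639  0.094]
[ 0.256 -0.65   0.126]
[ 0.36  -0.64   0.079]
[ 0.274 -0.615  0.038]
[ 0.303 -0.658  0.169]
at [629.9  27.4 167. ] yaw -50.3 j [  2.  24.  96.  -0.  59. 143.] F [ 2.1  0.7 -0.3] M [ 0.28 -0.66  0.09] op 0.149 g 59.3 t 19.5
```

```bash
python3 -m creep '0 0 4 0 0 0 255;0 0 8 0 0 0 255;0 0 8 0 0 0 255'; python3 bar.py;  python3 -m creep '0 0 4 0 0 0 255;0 0 8 0 0 0 255;0 0 8 0 0 0 255'; python3 bar.py; python3 -c "
from h import *
goto()"
```

```text
clock: 19.88
eef_pos: [629.9, 27.4, 166.9]
tcp_rot: [-3.141, -0.0, -1.018]
contact_force: [3.2, 0.4, -1.1]
opening: 0.152
grasp_force: 59.3
bar in tool ((-0.664306640625, 0.08264923095703125), (13.726092338562012, 70.97882080078125), 89.78439331054688) z -18.2 slope -0.0013
[ 0.301 -0.735 -0.132]
[ 0.271 -0.684 -0.045]
[ 0.252 -0.697 -0.005]
[ 0.255 -0.697 -0.069]
[ 0.234 -0.74  -0.025]
clock: 20.55
eef_pos: [629.8, 27.4, 166.9]
tcp_rot: [-3.142, -0.0, -1.157]
contact_force: [2.3, 0.5, 0.1]
opening: 0.147
grasp_force: 59.3
bar in tool ((-0.7401351928710938, 0.10129785537719727), (13.83502197265625, 71.5723648071289), 89.66342163085938) z -18.2 slope 0.0
[ 0.302 -0.639 -0.051]
[ 0.281 -0.637 -0.074]
[ 0.307 -0.667 -0.084]
[ 0.296 -0.612 -0.113]
[ 0.312 -0.677 -0.03 ]
at [629.8  27.5 166.9] yaw -66.3 j [  2.  24.  96.   0.  59. 159.] F [2.6 1.1 0.1] M [ 0.37 -0.57 -0.1 ] op 0.147 g 59.4 t 20.9
```

```bash
cat > e.py <<'E'
from h import *
a=[]
for i in range(3):
    s=r.sense(); a.append([*s["joint_efforts"][5:],*s["wrist_torque"],*s["contact_force"]]); r.grab_frame("top")
print("EFF j6,M,F",np.mean(a,0).round(3),"yaw",np.degrees(s["tcp_rot"][2]).round(1),"z",s["eef_pos"][2].round(1))
E
python3 e.py; python3 -m creep '0 0 2 0 0 0 255;0 0 4 0 0 0 255;0 0 4 0 0 0 255'>/dev/null; python3 e.py;python3 -m creep '0 0 -4 0 0 0 255;0 0 -9 0 0 0 255;0 0 -12 0 0 0 255;0 0 -12 0 0 0 255'>/dev/null; python3 e.py; python3 -m creep '0 0 -9 0 0 0 255;0 0 -18 0 0 0 255;0 0 -18 0 0 0 255'>/dev/null; python3 e.py
```

```text
EFF j6,M,F [-0.066  0.287 -0.596 -0.095  2.273  0.927  0.106] yaw -66.3 z 167.0
EFF j6,M,F [ 0.09   0.167 -0.662 -0.072  2.67   0.492 -0.195] yaw -70.3 z 166.8
EFF j6,M,F [-0.224  0.218 -0.725 -0.022  2.588  0.8   -0.959] yaw -58.4 z 166.8
EFF j6,M,F [-0.716  0.343 -0.801 -0.062  3.215  1.221 -1.096] yaw -40.5 z 166.8
```

```bash
python3 -m creep '0 0 0 0 0 -0.015 255;0 0 0 0 0 -0.03 255;0 0 -10 0 0 -0.03 255;0 0 -20 0 0 -0.03 255;0 0 -20 0 0 -0.03 255'>/dev/null; python3 e.py; python3 bar.py|head -1; python3 -m creep '0 0 0 0 0 0.006 255;0 0 0 0 0 0.012 255;0 0 0 0 0 0.016 255;0 0 0 0 0 0.016 255'>/dev/null; python3 e.py; python3 -m creep '0 0 0 0 0 0.003 255;0 0 0 0 0 0.006 255;0 0 0 0 0 0.006 255' >/dev/null; python3 e.py
```

```text
EFF j6,M,F [-0.741 -0.023 -0.003 -0.061  0.196 -0.006 -1.17 ] yaw -20.6 z 197.2
bar in tool ((-0.6033248901367188, -0.34125280380249023), (13.506852149963379, 71.05667877197266), 89.84369659423828) z -18.3 slope 0.0007
EFF j6,M,F [ 1.000e-03 -1.000e-03 -5.000e-03  4.200e-02  2.070e-01  2.140e-01
 -1.329e+00] yaw -20.3 z 180.9
EFF j6,M,F [ 6.000e-03 -3.500e-02  4.000e-01 -1.000e-02 -1.765e+00  1.190e-01
  7.548e+00] yaw -20.3 z 176.2
```

```bash
python3 -m creep '0 0 0 0 0 -0.015 255;0 0 -10 0 0 -0.015 255;0 0 -20 0 0 -0.015 255;0 0 -30 0 0 -0.015 255;0 0 -40 0 0 -0.015 255;0 0 -50 0 0 -0.015 255;0 0 -59 0 0 -0.015 255;0 0 -59 0 0 -0.015 255'>/dev/null; python3 e.py; python3 -m creep '0 0 0 0 0 0.006 255;0 0 0 0 0 0.012 255;0 0 0 0 0 0.015 255;0 0 0 0 0 0.015 255'>/dev/null; python3 e.py
```

```text
EFF j6,M,F [-0.668 -0.022 -0.007  0.013 -0.061  0.198 -1.725] yaw 38.5 z 190.2
EFF j6,M,F [ 0.01  -0.026  0.496  0.024 -1.534 -0.101  7.952] yaw 38.7 z 175.8
```

```bash
python3 -m creep '0 0 3 0 0 0 255;0 0 6 0 0 0 255;0 0 9 0 0 0 255;0 0 9 0 0 0 255'>/dev/null; python3 e.py; python3 -m creep '0 0 3 0 0 0 255;0 0 6 0 0 0 255;0 0 9 0 0 0 255;0 0 9 0 0 0 255'>/dev/null; python3 e.py; python3 -m creep '0 0 3 0 0 0 255;0 0 6 0 0 0 255;0 0 9 0 0 0 255;0 0 9 0 0 0 255'>/dev/null; python3 e.py;  python3 -m creep '0 0 3 0 0 0 255;0 0 6 0 0 0 255;0 0 9 0 0 0 255;0 0 9 0 0 0 255'>/dev/null; python3 e.py
```

```text
EFF j6,M,F [ 0.219  0.109 -0.232  0.036  0.491  0.28  -0.881] yaw 29.7 z 174.6
EFF j6,M,F [ 0.228  0.367 -0.367  0.017  1.073  0.87  -1.913] yaw 20.8 z 174.7
EFF j6,M,F [ 0.239  0.575 -0.548  0.023  1.454  2.194 -1.968] yaw 11.8 z 174.9
EFF j6,M,F [ 0.261  0.678 -0.589  0.017  1.991  2.713 -2.13 ] yaw 2.8 z 174.9
```

```bash
python3 -m creep '0 0 0 0 0 0.004 255;0 0 0 0 0 0.008 255;0 0 0 0 0 0.008 255' >/dev/null; python3 e.py; for k in 1; do python3 -m creep '0 0 4 0 0 0 255;0 0 8 0 0 0 255;0 0 8 0 0 0 255'>/dev/null; python3 e.py; python3 -m creep '0 0 4 0 0 0 255;0 0 8 0 0 0 255;0 0 8 0 0 0 255'>/dev/null; python3 e.py; python3 -m creep '0 0 4 0 0 0 255;0 0 8 0 0 0 255;0 0 8 0 0 0 255'>/dev/null; python3 e.py; python3 -m creep '0 0 4 0 0 0 255;0 0 8 0 0 0 255;0 0 8 0 0 0 255'>/dev/null; python3 e.py; done;python3 bar.py | head -1;python3 -c "
from h import *
goto()"
```

```text
EFF j6,M,F [ 0.055  0.737 -0.585  0.061  2.065  2.343  2.261] yaw 2.7 z 167.1
EFF j6,M,F [ 0.317  0.727 -0.672  0.027  2.422  2.368  2.045] yaw -5.2 z 167.0
EFF j6,M,F [ 0.304  0.683 -0.746  0.023  2.39   2.556  3.556] yaw -13.2 z 167.0
EFF j6,M,F [ 0.3    0.617 -0.785  0.009  2.687  2.273  2.478] yaw -21.2 z 167.0
EFF j6,M,F [ 0.3    0.518 -0.758 -0.009  2.192  1.396  3.207] yaw -29.2 z 166.9
bar in tool ((-0.6861038208007812, -0.28922414779663086), (13.483548164367676, 71.49564361572266), 89.48267364501953) z -18.2 slope -0.0036
at [629.9  27.4 166.9] yaw -29.3 j [  2.  24.  96.  -0.  59. 122.] F [3.  1.9 4.5] M [ 0.55 -0.79  0.03] op 0.147 g 64.5 t 32.3
```

```bash
python3 -m creep '0 0 0 0 0 -0.03 255;0 0 0 0 0 -0.06 255;0 0 0 0 0 -0.095 255;0 0 0 0 0 -0.095 255;0 0 0 -0.035 0 -0.095 255;0 0 0 -0.07 0 -0.095 255;0 0 0 -0.07 0 -0.095 255;0 0 0 -0.07 0 -0.095 255'>/dev/null
python3 - <<'E'
from h import *
f=r.grab_frame("wrist"); K=f["K"]; T=f["world_from_camera"]
print(T[:3,3].round(1),K[0,0])
p=np.linalg.inv(T)@np.array([629.8,27.6,69,1]); u=K[0,2]+K[0,0]*p[0]/-p[2]; v=K[1,2]+K[1,1]*-p[1]/-p[2]; print(u,v)
u,v=int(u),int(v); im=f["img"][max(v-30,0):v+30,u-40:u+40,::-1]
im=cv2.resize(im,None,fx=9,fy=9,interpolation=cv2.INTER_CUBIC); im=cv2.convertScaleAbs(im,alpha=1.4,beta=10); cv2.imwrite("pics/nut.png",im)
np.save("nut.npy",f["img"]);goto()
E
```

```text
[628.8  28.2 403.4] 328.0747442723055
319.5117784197131 102.41586903077365
at [568.8  61.3 260.9] yaw -29.3 j [  6.  14.  98.  -0.  68. 125.] F [-0.3 -0.5 -0.9] M [ 0.   -0.02  0.01] op 0.144 g 63.8 t 33.3
```

View pics/nut.png

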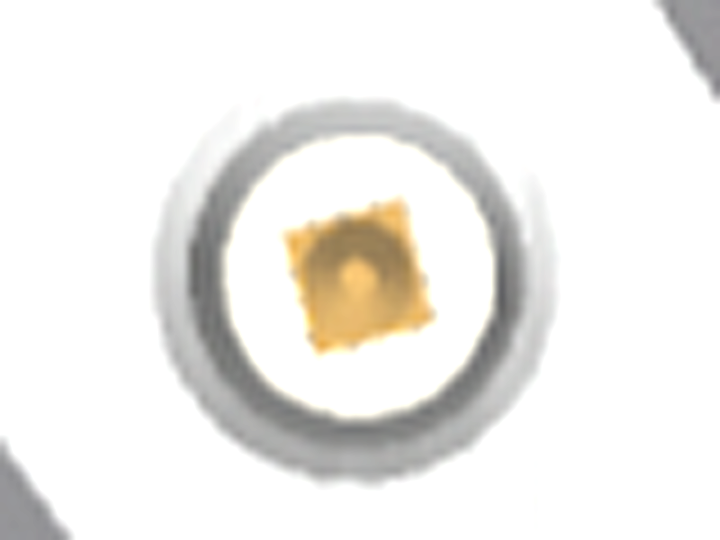

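The crop shows the brass nut at (360,275), its edges turned about 15° from the image axes. I'll measure that exactly.

```bash
cat > nut.py <<'E'
from h import *
f=r.grab_frame("wrist"); s=r.sense(); K=f["K"]; T=f["world_from_camera"]
p=np.linalg.inv(T)@np.array([629.8,27.6,65,1]); u=int(K[0,2]+K[0,0]*p[0]/-p[2]); v=int(K[1,2]-K[1,1]*p[1]/-p[2])
u0,v0=u-20,max(v-20,0)
im=cv2.resize(f["img"][v0:v0+40,u0:u0+40],None,fx=8,fy=8,interpolation=cv2.INTER_CUBIC)
hsv=cv2.cvtColor(im,cv2.COLOR_RGB2HSV); m=((hsv[:,:,0]>10)&(hsv[:,:,0]<28)&(hsv[:,:,1]>70)).astype(np.uint8)
c=max(cv2.findContours(m,cv2.RETR_EXTERNAL,cv2.CHAIN_APPROX_NONE)[0],key=cv2.contourArea)
q=[]
for pt in c[:,0]: q.append(ray(f,(pt[0]+.5)/8-.5+u0,(pt[1]+.5)/8-.5+v0,62)[:2])
q=np.array(q,np.float32); R=cv2.minAreaRect(q); a=R[2]%90
print("nut rect",np.round(R[0],1),np.round(R[1],1),"flats",round(a,1),"or",round(a-90,1),"nut a cand",[round(np.radians(5.8-a+90*k),2) for k in range(1,5)],"yaw",np.degrees(s["tcp_rot"][2]).round(1))
E
python3 nut.py; python3 -c "
from h import *
goto((629.8,27.6,200,72),(629.8,27.6,258,72))"
```

```text
nut rect [630.3  28.6] [14. 14.] flats 75.8 or -14.2 nut a cand [np.float64(0.35), np.float64(1.92), np.float64(3.49), np.float64(5.06)] yaw -29.3
at [569.   61.2 261.1] yaw -29.3 j [  6.  14.  98.  -0.  68. 125.] F [ 0.7  0.9 -2.2] M [0.01 0.02 0.03] op 0.143 g 63.8 t 33.4
(629.8, 27.6, 200, 72) turn [ 0.000e+00  1.000e-01 -1.013e+02] shift [ 0.0695 -0.0005  0.061 ]
(629.8, 27.6, 258, 72) turn [ 0.000e+00  1.000e-01 -1.013e+02] shift [ 0.0695 -0.0005  0.003 ]
```

```bash
python3 -m creep '0 0 -10.5 0 0 -0.003 255;0 0 -21 0 0 -0.003 255;0 0 -31.5 0 0 -0.003 255;0 0 -42 0 0 -0.003 255;0 0 -52 0 0 -0.003 255;0 0 -62 0 0 -0.003 255;0 0 -72 0 0 -0.003 255;0 0 -82 0 0 -0.003 255'>/dev/null; python3 -c "
from h import *
goto((629.9,27.8,262,74),(629.9,27.8,185,74),(629.9,27.8,166.5,74))"
```

```text
at [569.2  61.2 264.4] yaw 53.0 j [ 6. 14. 98. -0. 68. 43.] F [-0.   0.4 -1.9] M [0.02 0.   0.03] op 0.143 g 63.8 t 34.4
(629.9, 27.8, 262, 74) turn [ -0.   0. -21.] shift [0.0099 0.0686 0.0023]
(629.9, 27.8, 185, 74) turn [ -0.   0. -21.] shift [0.0099 0.0686 0.0793]
(629.9, 27.8, 166.5, 74) turn [ -0.   0. -21.] shift [0.0099 0.0686 0.0978]
```

```bash
python3 -m creep '0 0 -10 0.005 0.03 0 255;0 0 -21 0.0099 0.0686 0 255;0 0 -21 0.0099 0.0686 0 255;0 0 -21 0.0099 0.0686 0 255' >/dev/null; python3 -c "
from h import *
goto((629.9,27.8,185,74),(629.9,27.8,166.5,74))"
```

```text
at [628.9  27.7 264.1] yaw 73.5 j [ 2. 19. 91.  0. 70. 19.] F [ 0.2  0.2 -2.2] M [-0.04 -0.    0.02] op 0.145 g 63.8 t 34.9
(629.9, 27.8, 185, 74) turn [-0.1  0.  -0.5] shift [0.0004 0.001  0.0791]
(629.9, 27.8, 166.5, 74) turn [-0.1  0.  -0.5] shift [0.0004 0.0011 0.0976]
```

```bash
python3 -m creep '0 0 0 0 0.0005 0.02 255;0 0 0 0 0.0005 0.03 255;0 0 0 0 0.0005 0.045 255;0 0 0 0 0.0005 0.06 255;0 0 0 0 0.0005 0.075 255;0 0 0 0 0.0005 0.08 255;0 0 0 0 0.0005 0.08 255' >/dev/null; python3 e.py; python3 -m creep '0 0 0 0 0 0.006 255;0 0 0 0 0 0.012 255;0 0 0 0 0 0.017 255;0 0 0 0 0 0.017 255' >/dev/null; python3 e.py;  python3 -m creep '0 0 3 0 0 0 255;0 0 6 0 0 0 255;0 0 6 0 0 0 255' >/dev/null; python3 e.py; python3 -m creep '0 0 3 0 0 0 255;0 0 6 0 0 0 255;0 0 6 0 0 0 255' >/dev/null; python3 e.py; python3 -m creep '0 0 3 0 0 0 255;0 0 5 0 0 0 255;0 0 5 0 0 0 255' >/dev/null; python3 e.py;  python3 -c "
from h import *
goto()"
```

```text
EFF j6,M,F [ 1.000e-03  1.500e-02 -1.200e-02 -2.300e-02  5.800e-02  3.340e-01
 -1.104e+00] yaw 73.7 z 185.3
EFF j6,M,F [ 0.007  0.263 -0.018 -0.016 -0.074  1.627 -2.069] yaw 73.7 z 167.7
EFF j6,M,F [ 0.234  0.494 -0.04   0.027  0.264  1.112 -1.648] yaw 67.7 z 168.1
EFF j6,M,F [ 0.246  0.676 -0.359  0.022  0.809  2.559 -1.243] yaw 61.8 z 168.0
EFF j6,M,F [ 0.184  0.766 -0.455  0.027  1.746  2.701 -0.483] yaw 56.7 z 168.1
at [630.   27.9 168. ] yaw 56.7 j [ 2. 24. 96.  0. 60. 36.] F [1.  3.3 0.1] M [ 0.79 -0.51  0.01] op 0.144 g 64.0 t 38.1
```

```bash
for i in 1; do python3 -m creep '0 0 3 0 0 0 255;0 0 5 0 0 0 255;0 0 5 0 0 0 255' >/dev/null; python3 e.py; python3 -m creep '0 0 3 0 0 0 255;0 0 5 0 0 0 255;0 0 5 0 0 0 255' >/dev/null; python3 e.py;python3 -m creep '0 0 3 0 0 0 255;0 0 5 0 0 0 255;0 0 5 0 0 0 255' >/dev/null; python3 e.py; python3 -m creep '0 0 3 0 0 0 255;0 0 5 0 0 0 255;0 0 5 0 0 0 255' >/dev/null; python3 e.py; done
```

```text
EFF j6,M,F [ 0.316  0.781 -0.543  0.177  2.057  3.129  0.244] yaw 51.7 z 168.0
EFF j6,M,F [ 0.47   0.788 -0.585  0.314  2.067  2.935  1.194] yaw 46.7 z 168.0
EFF j6,M,F [ 0.435  0.781 -0.61   0.292  2.347  1.916 -0.013] yaw 41.7 z 167.9
EFF j6,M,F [ 0.483  0.743 -0.667  0.354  2.428  2.502  0.307] yaw 36.7 z 167.9
```

```bash
python3 bar.py|head -1; python3 -m creep '0 0 0 0 0 -0.03 255;0 0 0 0 0 -0.06 255;0 0 0 0 0 -0.095 255;0 0 0 0 0 -0.095 255;0 0 0 -0.035 0 -0.095 255;0 0 0 -0.07 0 -0.095 255;0 0 0 -0.07 0 -0.095 255;0 0 0 -0.07 0 -0.095 255'>/dev/null; python3 nut.py; python3 bar.py | head -1
python3 - <<'E'
from h import *
s=r.sense();p=s["eef_pos"];R=Ro.from_euler("xyz",s["tcp_rot"])
f=r.grab_frame("wrist"); save(f,"wr5.png"); goto()
E
```

```text
bar in tool ((-0.6919631958007812, -0.1811676025390625), (13.651959419250488, 72.16018676757812), 89.3353500366211) z -18.2 slope -0.0091
nut rect [630.4  28.7] [14.  14.1] flats 69.7 or -20.3 nut a cand [np.float64(0.45), np.float64(2.03), np.float64(3.6), np.float64(5.17)] yaw 36.7
bar in tool ((-0.0247039794921875, -0.22928524017333984), (13.5212984085083, 71.84217071533203), 89.48348999023438) z -17.8 slope -0.0191
at [573.8 -13.7 262.7] yaw 36.7 j [-2. 14. 98. -0. 68. 52.] F [-0.3  0.5 -0.7] M [ 0.03 -0.02  0.04] op 0.146 g 67.4 t 41.9
```

View pics/wr5.png

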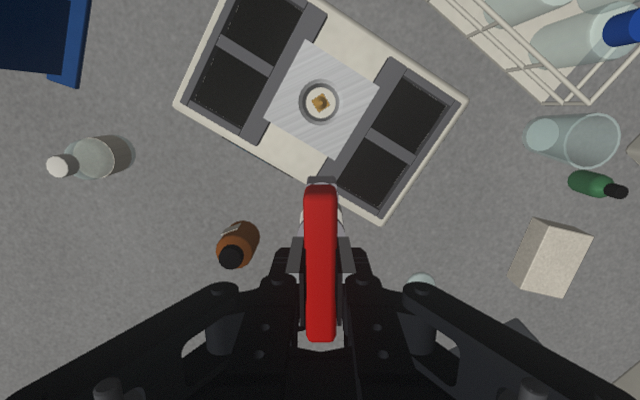

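The nut's flats are now at 69.7°, so a = 3.60: fully tight. Now I carry the key back to the rack.

```bash
python3 -c "
from h import *
goto((498.3,350.4,285,23.4))"
```

```text
at [573.8 -13.7 262.7] yaw 36.7 j [-2. 14. 98. -0. 68. 52.] F [-0.3  0.5 -0.7] M [ 0.03 -0.02  0.04] op 0.146 g 67.4 t 41.9
(498.3, 350.4, 285, 23.4) turn [-0.   0.  13.3] shift [ 0.1571 -0.3371 -0.0223]
```

```bash
python3 -m creep '0 0 0 0 0 -0.023 255;0 0 3 0.025 -0.053 -0.023 255;0 0 6 0.05 -0.106 -0.023 255;0 0 9 0.075 -0.16 -0.023 255;0 0 13.3 0.1 -0.213 -0.023 255;0 0 13.3 0.125 -0.266 -0.023 255;0 0 13.3 0.1571 -0.3371 -0.0223 255;0 0 13.3 0.1571 -0.3371 -0.0223 255'>/dev/null;python3 -m creep '0 0 0 0 0 0 255;0 0 0 0 0 0 255'>/dev/null
python3 - <<'E'
from h import *
f=r.grab_frame("wrist"); W=cloud(f); hsv=cv2.cvtColor(f["img"],cv2.COLOR_RGB2HSV); H,S,V=[hsv[:,:,i].astype(int) for i in range(3)]
m=(H>100)&(H<120)&(S>120)&(abs(W[:,:,2]-128)<4); P=W[m]; print(m.sum(),cv2.minAreaRect(P[:,:2].astype(np.float32)) if len(P) else 0)
goto((498.3,350.4,285,23.4),(498.3,350.4,240,23.4),(498.3,350.4,157,23.4))
E
python3 bar.py|head -1
```

```text
10523 ((492.92791748046875, 371.1171875), (80.45445251464844, 157.9632110595703), 17.29829216003418)
at [498.8 348.7 285.2] yaw 23.3 j [ 35.  16.  92.  -0.  72. 102.] F [-0.1  0.1 -1.3] M [0.03 0.04 0.01] op 0.146 g 67.4 t 43.2
(498.3, 350.4, 285, 23.4) turn [ 0.   0.  -0.1] shift [ 0.0002 -0.0017  0.0002]
(498.3, 350.4, 240, 23.4) turn [ 0.   0.  -0.1] shift [ 0.0002 -0.0017  0.0452]
(498.3, 350.4, 157, 23.4) turn [ 0.   0.  -0.1] shift [ 0.0002 -0.0018  0.1282]
bar in tool ((0.19362640380859375, -0.34110403060913086), (13.470717430114746, 71.58702087402344), 89.47940826416016) z -17.8 slope -0.0187
```

```bash
python3 -m creep '0 0 0 0 -0.0017 0.02 255;0 0 0 0 -0.0017 0.04 255;0 0 0 0 -0.0017 0.055 255;0 0 0 0 -0.0017 0.07 255;0 0 0 0 -0.0017 0.085 255;0 0 0 0 -0.0017 0.1 255;0 0 0 0 -0.0017 0.115 255;0 0 0 0 -0.0017 0.128 255'; python3 -m creep '0 0 0 0 0 0 255;0 0 0 0 0 0 255'; python3 -c "
from h import *
yd=np.array([-.296,.955])
a=np.array([498.3,350.4])+yd*30; b=np.array([498.3,350.4])+yd*54
goto((*a,157,23.4),(*b,157,23.4))"
```

```text
clock: 44.52
eef_pos: [497.6, 351.7, 156.1]
tcp_rot: [3.142, 0.0, 0.408]
contact_force: [0.5, 0.2, -2.3]
opening: 0.144
grasp_force: 67.4
clock: 44.78
eef_pos: [497.9, 352.0, 157.5]
tcp_rot: [-3.142, -0.001, 0.408]
contact_force: [0.2, 0.6, -1.5]
opening: 0.147
grasp_force: 67.4
at [497.9 352.  157.5] yaw 23.4 j [ 35.  23.  99.  -0.  57. 102.] F [ 0.2  0.6 -1.5] M [-0.02 -0.07 -0.01] op 0.147 g 67.4 t 44.8
(np.float64(489.42), np.float64(379.04999999999995), 157, 23.4) turn [-0. -0. -0.] shift [ 0.003  -0.0282  0.0005]
(np.float64(482.31600000000003), np.float64(401.96999999999997), 157, 23.4) turn [-0. -0. -0.] shift [ 0.0055 -0.0521  0.0005]
```

```bash
python3 -m creep '0 0 0 0.001 -0.008 0 255;0 0 0 0.0018 -0.016 0 255;0 0 0 0.0025 -0.024 0 255;0 0 0 0.0032 -0.032 0 255;0 0 0 0.0032 -0.032 0 255'; python3 -m creep '0 0 0 0.001 -0.008 0 255;0 0 0 0.0018 -0.016 0 255;0 0 0 0.0023 -0.02 0 255;0 0 0 0.0023 -0.02 0.003 255;0 0 0 0.0023 -0.02 0.003 255;0 0 0 0.0023 -0.02 0.003 255'; python3 e.py
```

```text
clock: 45.4
eef_pos: [487.6, 383.2, 157.2]
tcp_rot: [-3.142, -0.0, 0.409]
contact_force: [0.3, 0.4, -2.1]
opening: 0.147
grasp_force: 67.4
clock: 46.15
eef_pos: [482.1, 401.5, 154.1]
tcp_rot: [3.141, 0.0, 0.408]
contact_force: [0.2, 0.1, -1.0]
opening: 0.147
grasp_force: 67.4
EFF j6,M,F [-1.000e-03  2.600e-02 -8.000e-03 -4.000e-03  5.880e-01  3.280e-01
 -1.354e+00] yaw 23.4 z 154.2
```

```bash
python3 -m creep '0 0 0 0 0 0.001 255;0 0 0 0 0 0.0012 200;0 0 0 0 0 0.0012 100;0 0 0 0 0 0.0012 0;0 0 0 0 0 0.0012 0;0 0 0 0 0 0.0012 0;0 0 0 0 0 -0.03 0;0 0 0 0 0 -0.1 0'; python3 -m creep '0 0 0 0 0 0 0;0 0 0 0 0 0 0'
python3 - <<'E'
from h import *
f=r.grab_frame("wrist"); save(f,"wr6.png"); W=cloud(f); hsv=cv2.cvtColor(f["img"],cv2.COLOR_RGB2HSV); H,S,V=[hsv[:,:,i].astype(int) for i in range(3)]
m=((H<5)|(H>174))&(S>150)&(V>80)&(W[:,:,2]>150)&(W[:,:,2]<178); P=W[m]; print(m.sum(),np.median(P[:,2]),cv2.minAreaRect(P[:,:2].astype(np.float32)))
# bottles from top
g=r.grab_frame("top");W=cloud(g)
B=(W[:,:,2]>52)&(W[:,:,2]<80)&(W[:,:,0]>300)&(W[:,:,0]<700)&(abs(W[:,:,1]+60)<200)
c,l,st,ce=cv2.connectedComponentsWithStats(B.astype(np.uint8))
for i in range(1,c):
    if 15<st[i,4]<400:
        P=W[l==i]; q=cv2.minEnclosingCircle(P[:,:2].astype(np.float32)); print(ce[i].round(),st[i,4],np.round(q[0],1),round(q[1]),g["img"][l==i].mean(0).round())
goto()
E
```

```text
clock: 47.3
eef_pos: [480.7, 400.6, 245.1]
tcp_rot: [3.14, 0.005, 0.408]
contact_force: [0.6, 0.5, 0.1]
opening: 0.996
grasp_force: 0.0
clock: 47.55
eef_pos: [481.9, 401.6, 246.5]
tcp_rot: [-3.142, -0.0, 0.408]
contact_force: [0.4, -0.2, 0.0]
opening: 0.999
grasp_force: 0.0
1782 170.91418648051877 ((482.57989501953125, 402.3404235839844), (70.85302734375, 12.78181266784668), 23.852272033691406)
[313. 174.] 38 [636.9  27.8] 13 [145. 140. 126.]
[376. 228.] 120 [ 457.  -170.8] 21 [78. 55. 36.]
[321. 237.] 121 [432.9   8.3] 21 [81. 57. 40.]
[355. 242.] 130 [ 412.  -101.3] 21 [80. 56. 37.]
[381. 271.] 123 [ 318.6 -178.7] 22 [36. 55. 96.]
at [481.3 401.1 245.2] yaw 23.4 j [ 40.  20.  92.  -0.  68. 106.] F [-0.2  1.2 -0.4] M [ 0.01 -0.01  0.01] op 1.002 g 0.0 t 47.6
```

View pics/wr6.png

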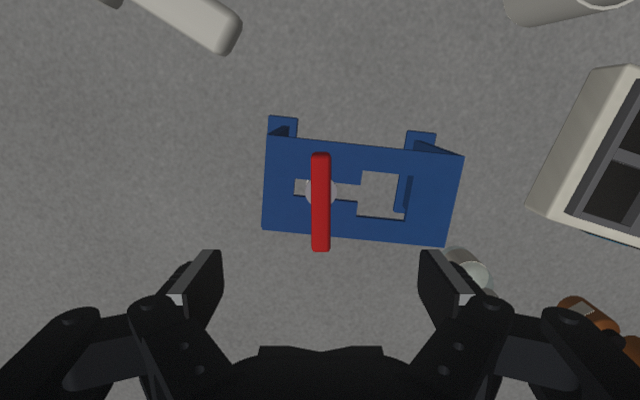

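The key hangs in the narrow part: the bar at (320,200) in the image, measured 33 mm along the slot, top at 171 mm. One bottle has been knocked aside to about (412,-101). Next I confirm the bottles in a crop.

Run:
```python
from h import *
f=r.grab_frame("side"); save(f,"bot.png",(240,180,400,340),3.5)
g=r.grab_frame("top");W=cloud(g)
for nm,(x,y) in dict(st=(505,-205)).items():
    B=(W[:,:,2]>12)&(W[:,:,2]<45)&(abs(W[:,:,0]-x)<40)&(abs(W[:,:,1]-y)<35)&(W[:,:,0]>480); P=W[B]; print(nm,len(P),P.min(0).round(),P.max(0).round())
SH=(629.8,27.9,5.8)
for x,y in((-35,85),(-35,-85),(35,85),(35,-85)): print((x,y),np.round(loc(SH,x,y),1))
goto((432.9,8.3,200,95.8),(432.9,8.3,24,95.8))
```

```text
st 29 [ 509. -236.   13.] [ 524. -219.   37.]
(-35, 85) [586.4 108.9]
(-35, -85) [603.6 -60.2]
(35, 85) [656. 116.]
(35, -85) [673.2 -53.1]
at [481.4 401.2 245.2] yaw 23.4 j [ 40.  20.  92.  -0.  68. 106.] F [0.3 1.2 0.1] M [-0.03 -0.03  0.  ] op 0.997 g 0.0 t 47.8
(432.9, 8.3, 200, 95.8) turn [ -0.1   0.1 -72.4] shift [-0.2004  0.3414  0.0459]
(432.9, 8.3, 24, 95.8) turn [ -0.1   0.1 -72.4] shift [-0.2     0.3412  0.2219]
```

View pics/bot.png

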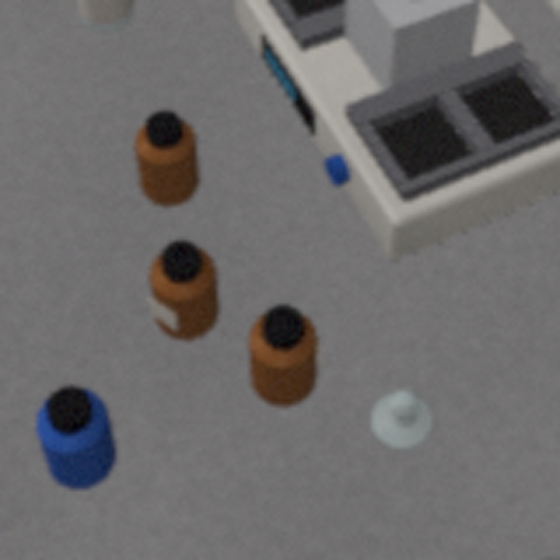

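Candidates in the crop: amber with black caps at (165,160), (183,290) and (283,355), and one blue at (75,440). The three amber ones fit the description and the blue one is excluded. First is bottle A at (433,8).

```bash
python3 -m creep '0 0 -10 -0.03 0.05 0 0;0 0 -20 -0.06 0.1 0 0;0 0 -30 -0.09 0.155 0 0;0 0 -40 -0.12 0.205 0 0;0 0 -50 -0.15 0.255 0 0;0 0 -60 -0.18 0.305 0 0;0 0 -70 -0.2 0.3414 0.04 0;0 0 -72.4 -0.2 0.3414 0.046 0'>/dev/null; python3 -m creep '0 0 0 0 0 0 0;0 0 0 0 0 0 0'>/dev/null; python3 -c "
from h import *
goto((432.9,8.3,24,95.8))"
```

```text
at [434.3   9.4 200.9] yaw 95.7 j [  1.   5. 118.   0.  57.  -5.] F [ 0.7 -0.2 -0.4] M [ 0.06 -0.01  0.05] op 1.002 g 0.0 t 49.0
(432.9, 8.3, 24, 95.8) turn [ 0.  -0.  -0.1] shift [-0.0009 -0.0015  0.1769]
```

```bash
python3 -m creep '0 0 0 -0.001 -0.0015 0.06 0;0 0 0 -0.001 -0.0015 0.12 0;0 0 0 -0.001 -0.0015 0.16 0;0 0 0 -0.001 -0.0015 0.18 0;0 0 0 -0.001 -0.0015 0.18 0;0 0 0 -0.001 -0.0015 0.18 255;0 0 0 -0.001 -0.0015 0.18 255;0 0 0 -0.001 -0.0015 0.18 255' 40; python3 -m creep '0 0 0 0 0 0 255;0 0 0 0 0 0 255;0 0 0 0 0 -0.06 255;0 0 0 0 0 -0.12 255;0 0 0 0 0 -0.18 255;0 0 0 0 0 -0.18 255'; python3 -c "
from h import *
goto((586.4,108.9,200,95.8),(586.4,108.9,71,95.8))"
```

```text
clock: 50.0
eef_pos: [433.5, 8.0, 21.9]
tcp_rot: [3.139, 0.0, 1.672]
contact_force: [-1.7, 0.6, 9.0]
opening: 0.504
grasp_force: 39.3
clock: 50.75
eef_pos: [435.5, 7.9, 205.6]
tcp_rot: [3.132, 0.001, 1.671]
contact_force: [0.8, 0.6, -2.2]
opening: 0.499
grasp_force: 42.3
at [435.5   7.9 205.6] yaw 95.8 j [  1.   4. 118.   0.  57.  -5.] F [ 0.8  0.6 -2.2] M [-0.   -0.   -0.03] op 0.499 g 42.3 t 50.8
(586.4, 108.9, 200, 95.8) turn [ 0.6  0.  -0. ] shift [0.0854 0.1602 0.0071]
(586.4, 108.9, 71, 95.8) turn [ 0.6  0.  -0. ] shift [0.0855 0.1589 0.1361]
```

```bash
python3 -m creep '0 0 0 0.03 0.05 0 255;0 0 0 0.055 0.1 0 255;0 0 0 0.085 0.16 0 255;0 0 0 0.085 0.16 0 255;0 0 0 0.085 0.16 0 255;0 0 0 0.085 0.16 0 255'>/dev/null; python3 -c "
from h import *
goto((586.4,108.9,72,95.8))
f=r.grab_frame('wrist')"
```

```text
at [581.7 107.7 200.1] yaw 95.8 j [10. 19. 99. -0. 62.  5.] F [-0.4 -0.4 -1.7] M [ 0.02 -0.    0.01] op 0.501 g 42.2 t 51.5
(586.4, 108.9, 72, 95.8) turn [-0.1  0.  -0. ] shift [0.0007 0.0051 0.128 ]
```

```bash
python3 -m creep '0 0 0 0.001 0.005 0.05 255;0 0 0 0.001 0.005 0.09 255;0 0 0 0.001 0.005 0.115 255;0 0 0 0.001 0.005 0.121 255;0 0 0 0.001 0.005 0.126 255;0 0 0 0.001 0.005 0.128 255;0 0 0 0.001 0.005 0.128 255'; python3 -c "
from h import *
goto((586.4,108.9,72,95.8))"
```

```text
clock: 52.42
eef_pos: [588.5, 110.1, 73.5]
tcp_rot: [3.14, -0.0, 1.672]
contact_force: [0.6, 0.3, -1.1]
opening: 0.504
grasp_force: 42.2
at [588.5 110.1  73.5] yaw 95.8 j [ 10.  29. 104.  -0.  48.   5.] F [ 0.6  0.3 -1.1] M [-0.01 -0.09  0.01] op 0.504 g 42.2 t 52.4
(586.4, 108.9, 72, 95.8) turn [ 0.1 -0.  -0. ] shift [-0.001  -0.0022  0.0015]
```

```bash
python3 -m creep '0 0 0 -0.001 -0.002 0.0015 255;0 0 0 -0.001 -0.002 0.002 255;0 0 0 -0.001 -0.002 0.002 100;0 0 0 -0.001 -0.002 0.002 70;0 0 0 -0.001 -0.002 0.002 70;0 0 0 -0.001 -0.002 -0.03 70;0 0 0 -0.001 -0.002 -0.08 70;0 0 0 -0.001 -0.002 -0.13 70'; python3 -m creep '0 0 0 0 0 0 0;0 0 0 0 0 0 0'>/dev/null
python3 - <<'E'
from h import *
f=r.grab_frame("wrist");W=cloud(f)
def caps(W,zlo,zhi,x0,x1,y0,y1):
    B=(W[:,:,2]>zlo)&(W[:,:,2]<zhi)&(W[:,:,0]>x0)&(W[:,:,0]<x1)&(W[:,:,1]>y0)&(W[:,:,1]<y1)
    P=W[B]; 
    if len(P)>5: print(len(P),P[:,2].max().round(1),np.round((P.min(0)+P.max(0))/2,1),(P.max(0)-P.min(0)).round(1))
caps(W,114,126,550,620,85,140)
goto((412,-101.3,200,95.8))
g=r.grab_frame("top");W=cloud(g)
for c in((457,-170.8),(412,-101.3)): caps(W,52,80,c[0]-35,c[0]+35,c[1]-35,c[1]+35)
E
```

```text
clock: 53.42
eef_pos: [585.8, 108.8, 203.8]
tcp_rot: [-3.141, 0.0, 1.672]
contact_force: [0.7, -0.0, -0.6]
opening: 0.726
grasp_force: 0.0
1074 122.8 [587.  111.4 118.4] [26.1 26.2  8.8]
at [585.3 108.7 201.5] yaw 95.8 j [10. 19. 99. -0. 62.  5.] F [ 0.3 -0.4 -0.2] M [-0.01  0.02 -0.02] op 1.001 g 0.0 t 53.7
(412, -101.3, 200, 95.8) turn [-0.1  0.  -0. ] shift [-0.1914 -0.1936  0.0019]
123 75.3 [ 457.1 -170.5   63.7] [41.8 39.7 23.3]
125 75.0 [ 412.5 -101.1   63.5] [38.6 38.9 23. ]
```

Bottle A stands upright within 3 mm of its bay centre. Next is B.

```bash
python3 -m creep '0 0 0 -0.048 -0.048 0 0;0 0 0 -0.096 -0.097 0 0;0 0 0 -0.144 -0.145 0 0;0 0 0 -0.1914 -0.1936 0.002 0;0 0 0 -0.1914 -0.1936 0.002 0;0 0 0 -0.1914 -0.1936 0.002 0;0 0 0 -0.1914 -0.1936 0.002 0;0 0 0 -0.1914 -0.1936 0.002 0'>/dev/null; python3 -c "
from h import *
f=r.grab_frame('wrist')
goto((412.3,-101.2,21.5,95.8))"
```

```text
at [ 413.3 -100.4  200.4] yaw 95.9 j [-14.   4. 119.   0.  57. -20.] F [-0.1  0.8 -0.7] M [0.   0.   0.02] op 1.0 g 0.0 t 54.8
(412.3, -101.2, 21.5, 95.8) turn [-0.  -0.   0.1] shift [-0.0007 -0.001   0.1789]
```

```bash
python3 -m creep '0 0 0 -0.001 -0.001 0.06 0;0 0 0 -0.001 -0.001 0.12 0;0 0 0 -0.001 -0.001 0.16 0;0 0 0 -0.001 -0.001 0.179 0;0 0 0 -0.001 -0.001 0.179 0;0 0 0 -0.001 -0.001 0.179 255;0 0 0 -0.001 -0.001 0.179 255;0 0 0 -0.001 -0.001 0.179 255' 40; python3 -m creep '0 0 0 0 0 0 255;0 0 0 0 0 0 255;0 0 0 0 0 -0.06 255;0 0 0 0 0 -0.12 255;0 0 0 0 0 -0.18 255;0 0 0 0 0 -0.18 255;0 0 0 0 0 -0.18 255'; python3 -c "
from h import *
goto((673.2,-53.1,201,95.8))"
```

```text
clock: 55.82
eef_pos: [412.8, -102.3, 22.8]
tcp_rot: [3.14, 0.001, 1.672]
contact_force: [0.4, 0.1, 7.6]
opening: 0.504
grasp_force: 39.5
clock: 56.7
eef_pos: [411.4, -102.1, 201.5]
tcp_rot: [3.141, 0.0, 1.672]
contact_force: [0.3, -0.2, -1.4]
opening: 0.508
grasp_force: 42.4
at [ 411.4 -102.1  201.5] yaw 95.8 j [-14.   4. 119.  -0.  57. -20.] F [ 0.3 -0.2 -1.4] M [ 0.   -0.01 -0.01] op 0.508 g 42.4 t 56.7
(673.2, -53.1, 201, 95.8) turn [ 0.  0. -0.] shift [0.0224 0.2654 0.0006]
```

```bash
python3 -m creep '0 0 0 0.005 0.06 0 255;0 0 0 0.01 0.12 0 255;0 0 0 0.015 0.18 0 255;0 0 0 0.02 0.23 0 255;0 0 0 0.0224 0.2654 0 255;0 0 0 0.0224 0.2654 0 255;0 0 0 0.0224 0.2654 0 255;0 0 0 0.0224 0.2654 0 255'>/dev/null; python3 -m creep '0 0 0 0 0 0 255'>/dev/null; python3 -c "
from h import *
goto((673.2,-53.1,72,95.8))"
```

```text
at [673.  -53.5 201.8] yaw 95.8 j [ -5.  26.  89.  -0.  65. -10.] F [ 0.8 -0.6 -1.5] M [0.02 0.01 0.04] op 0.504 g 42.3 t 57.8
(673.2, -53.1, 72, 95.8) turn [-0.  0. -0.] shift [0.0004 0.0002 0.1298]
```

```bash
python3 -m creep '0 0 0 0 0 0.05 255;0 0 0 0 0 0.09 255;0 0 0 0 0 0.115 255;0 0 0 0 0 0.122 255;0 0 0 0 0 0.127 255;0 0 0 0 0 0.13 255;0 0 0 0 0 0.13 255;0 0 0 0 0 0.13 255'; python3 -c "
from h import *
goto((673.2,-53.1,72,95.8))"; python3 -m creep '0 0 0 0 0 0.0005 255;0 0 0 0 0 0.0005 100;0 0 0 0 0 0.0005 70;0 0 0 0 0 0.0005 70;0 0 0 0 0 -0.03 70;0 0 0 0 0 -0.08 70;0 0 0 0 0 -0.13 70;0 0 0 0 0 -0.13 0'; python3 -m creep '0 0 0 0 0 0 0;0 0 0 0 0 0 0'>/dev/null
python3 - <<'E'
from h import *
f=r.grab_frame("wrist");W=cloud(f)
def caps(W,zlo,zhi,x0,x1,y0,y1):
    B=(W[:,:,2]>zlo)&(W[:,:,2]<zhi)&(W[:,:,0]>x0)&(W[:,:,0]<x1)&(W[:,:,1]>y0)&(W[:,:,1]<y1)
    P=W[B]; 
    if len(P)>5: print(len(P),P[:,2].max().round(1),np.round((P.min(0)+P.max(0))/2,1),(P.max(0)-P.min(0)).round(1))
caps(W,114,126,640,710,-90,-20)
g=r.grab_frame("top");W=cloud(g)
caps(W,52,80,422,492,-205,-135)
goto((457,-170.6,200,95.8))
E
```

```text
clock: 58.82
eef_pos: [674.5, -53.2, 72.9]
tcp_rot: [3.14, 0.0, 1.672]
contact_force: [-0.3, -0.3, 6.0]
opening: 0.505
grasp_force: 42.7
at [674.5 -53.2  72.9] yaw 95.8 j [ -5.  34.  93.  -0.  52. -10.] F [-0.3 -0.3  6. ] M [ 0.03  0.25 -0.03] op 0.505 g 42.7 t 58.8
(673.2, -53.1, 72, 95.8) turn [ 0.1  0.  -0. ] shift [ 0.0003 -0.0013  0.0009]
clock: 59.82
eef_pos: [676.4, -53.4, 206.5]
tcp_rot: [3.134, 0.001, 1.672]
contact_force: [-0.7, 0.3, -0.2]
opening: 0.911
grasp_force: 0.0
1082 122.3 [674.5 -51.1 118.2] [26.1 26.3  8.3]
at [673.  -53.1 200.1] yaw 95.8 j [ -5.  26.  88.   0.  65. -10.] F [ 0.  -0.7  0.1] M [-0.02  0.04 -0.05] op 1.001 g 0.0 t 60.2
(457, -170.6, 200, 95.8) turn [-0.1 -0.  -0. ] shift [-0.0951 -0.2267  0.0006]
```

```bash
python3 -m creep '0 0 0 -0.024 -0.057 0 0;0 0 0 -0.048 -0.113 0 0;0 0 0 -0.071 -0.17 0 0;0 0 0 -0.0951 -0.2267 0 0;0 0 0 -0.0951 -0.2267 0 0;0 0 0 -0.0951 -0.2267 0 0;0 0 0 -0.0951 -0.2267 0 0;0 0 0 -0.0951 -0.2267 0 0'>/dev/null
python3 - <<'E'
from h import *
f=r.grab_frame("wrist");W=cloud(f)
B=(W[:,:,2]>52)&(W[:,:,2]<80)&(abs(W[:,:,0]-457)<40)&(abs(W[:,:,1]+170)<40);P=W[B]
print(len(P),P.max(0).round(1),P.min(0).round(1),((P.max(0)+P.min(0))/2).round(1))
goto((457,-170.6,21.5,95.8))
E
```

```text
1617 [ 479.7 -147.4   72.1] [ 437.3 -190.3   52. ] [ 458.5 -168.9   62.1]
at [ 458.4 -170.2  201.4] yaw 95.8 j [-21.  10. 112.   0.  58. -26.] F [-0.2 -0.6  0.4] M [ 0.03  0.02 -0.01] op 1.001 g 0.0 t 61.2
(457, -170.6, 21.5, 95.8) turn [-0. -0.  0.] shift [-0.0003 -0.0013  0.1799]
```

```bash
python3 -m creep '0 0 0 0 -0.001 0.06 0;0 0 0 0 -0.001 0.12 0;0 0 0 0 -0.001 0.16 0;0 0 0 0 -0.001 0.18 0;0 0 0 0 -0.001 0.18 0;0 0 0 0 -0.001 0.18 255;0 0 0 0 -0.001 0.18 255;0 0 0 0 -0.001 0.18 255' 40; python3 -m creep '0 0 0 0 0 0 255;0 0 0 0 0 0 255;0 0 0 0 0 -0.06 255;0 0 0 0 0 -0.12 255;0 0 0 0 0 -0.18 255;0 0 0 0 0 -0.18 255;0 0 0 0 0 -0.18 255'; python3 -c "
from h import *
goto((603.6,-60.2,201,95.8))"
```

```text
clock: 62.22
eef_pos: [457.6, -171.0, 23.0]
tcp_rot: [3.14, 0.001, 1.672]
contact_force: [-1.6, -0.4, 6.0]
opening: 0.5
grasp_force: 39.8
clock: 63.1
eef_pos: [456.2, -170.5, 201.5]
tcp_rot: [3.141, 0.0, 1.672]
contact_force: [0.0, 0.2, -1.8]
opening: 0.506
grasp_force: 42.0
at [ 456.2 -170.5  201.5] yaw 95.8 j [-21.  10. 112.   0.  58. -26.] F [ 0.   0.2 -1.8] M [-0.02  0.02  0.01] op 0.506 g 42.0 t 63.1
(603.6, -60.2, 201, 95.8) turn [ 0.  0. -0.] shift [0.0949 0.1577 0.0005]
```

```bash
python3 -m creep '0 0 0 0.03 0.05 0 255;0 0 0 0.06 0.1 0 255;0 0 0 0.0949 0.1565 0 255;0 0 0 0.0949 0.1565 0 255;0 0 0 0.0949 0.1565 0 255;0 0 0 0.0949 0.1565 0 255;0 0 0 0.0949 0.1565 0 255;0 0 0 0.0949 0.1565 0 255'>/dev/null; python3 -c "
from h import *
goto((602.5,-60.2,72,95.8))"
```

```text
at [602.6 -61.2 201.9] yaw 95.7 j [ -6.  20.  98.  -0.  62. -12.] F [ 0.4  0.6 -1.8] M [-0.05  0.03 -0.06] op 0.499 g 42.1 t 64.1
(602.5, -60.2, 72, 95.8) turn [ 0.   0.  -0.1] shift [ 0.001  -0.      0.1299]
```

```bash
python3 -m creep '0 0 0 0.001 0 0.05 255;0 0 0 0.001 -0.001 0.09 255;0 0 0 0.001 -0.001 0.115 255;0 0 0 0.001 -0.001 0.122 255;0 0 0 0.001 -0.001 0.127 255;0 0 0 0.001 -0.001 0.13 255;0 0 0 0.001 -0.001 0.13 255;0 0 0 0.001 -0.001 0.13 255'; python3 -m creep '0 0 0 0 0 0.0005 255;0 0 0 0 0 0.0005 120;0 0 0 0 0 0.0005 90;0 0 0 0 0 0.0005 90;0 0 0 0 0 -0.03 90;0 0 0 0 0 -0.08 90;0 0 0 0 0 -0.13 90;0 0 0 0 0 -0.13 0'; python3 -m creep '0 0 0 0 0 0 0;0 0 0 0 0 0 0'>/dev/null
python3 - <<'E'
from h import *
f=r.grab_frame("wrist");W=cloud(f)
def caps(W,zlo,zhi,x0,x1,y0,y1):
    B=(W[:,:,2]>zlo)&(W[:,:,2]<zhi)&(W[:,:,0]>x0)&(W[:,:,0]<x1)&(W[:,:,1]>y0)&(W[:,:,1]<y1)
    P=W[B]; 
    if len(P)>5: print(len(P),P[:,2].max().round(1),np.round((P.min(0)+P.max(0))/2,1),(P.max(0)-P.min(0)).round(1))
caps(W,114,126,640,710,-90,-20);caps(W,114,126,570,638,-90,-20);caps(W,114,126,550,620,85,140)
goto((*loc(ISO,90,0),230,68.1))
E
```

```text
clock: 65.1
eef_pos: [602.6, -59.8, 73.0]
tcp_rot: [3.14, 0.0, 1.672]
contact_force: [-1.4, -0.3, 6.4]
opening: 0.501
grasp_force: 42.7
clock: 66.1
eef_pos: [604.4, -59.9, 206.0]
tcp_rot: [3.134, 0.002, 1.672]
contact_force: [0.8, -0.1, -1.2]
opening: 0.837
grasp_force: 0.0
1124 122.1 [674.3 -51.1 118. ] [26.4 26.3  8. ]
1085 122.1 [602.7 -57.6 118.1] [26.1 26.2  8.1]
at [600.9 -59.6 200.1] yaw 95.8 j [ -6.  20.  98.  -0.  62. -12.] F [ 0.6  0.5 -0.5] M [-0.02  0.02 -0.06] op 0.998 g 0.0 t 66.4
(np.float64(563.0052628509028), np.float64(-412.0689004318228), 230, 68.1) turn [-0.2  0.  27.7] shift [-0.3468 -0.0733 -0.0299]
```

```bash
python3 -m creep '0 0 0 0 0 -0.03 255;0 0 5 -0.06 -0.012 -0.03 255;0 0 10 -0.12 -0.025 -0.03 255;0 0 15 -0.18 -0.038 -0.03 255;0 0 20 -0.23 -0.05 -0.03 255;0 0 27.7 -0.28 -0.06 -0.03 255;0 0 27.7 -0.33 -0.07 -0.03 255;0 0 27.7 -0.3468 -0.0733 -0.03 255'>/dev/null; python3 -m creep '0 0 0 0 0 0 255;0 0 0 0 0 0 255;0 0 0 0 0 0 255'>/dev/null
python3 - <<'E'
from h import *
for n in("top","side"):
    g=r.grab_frame(n);W=cloud(g)
    for b in((586.4,108.9),(603.6,-60.2),(673.2,-53.1)):
        B=(W[:,:,2]>114)&(W[:,:,2]<128)&(abs(W[:,:,0]-b[0])<28)&(abs(W[:,:,1]-b[1])<28);P=W[B]; print(n,b,len(P),((P.max(0)+P.min(0))/2).round(1) if len(P) else 0)
    B=(W[:,:,2]>160)&(W[:,:,2]<180)&(abs(W[:,:,0]-482)<45)&(abs(W[:,:,1]-402)<45);P=W[B];print("bar",np.median(P,0).round(1))
    m=(W[:,:,2]>122)&(W[:,:,2]<160)&(abs(W[:,:,0]-479)<60)&(abs(W[:,:,1]+378)<50);print("knob",np.median(W[m],0).round(1),m.sum())
    hsv=cv2.cvtColor(g["img"],cv2.COLOR_RGB2HSV); H,S,V=[hsv[:,:,i].astype(int) for i in range(3)]
    am=((H>=5)&(H<=14)&(S>150)&(V>40)&(V<190)&(W[:,:,0]<800)&(W[:,:,2]<128)&(W[:,:,2]>-20)).astype(np.uint8)
    c,l,st,ce=cv2.connectedComponentsWithStats(am); print([(ce[i].round().tolist(),np.nanmedian(W[l==i],0).round().tolist()) for i in range(1,c) if st[i,4]>12])
goto((*loc(ISO,90,0),122,68.1),(*loc(ISO,-5,0),122,68.1))
E
```

```text
top (586.4, 108.9) 59 [585.5 108.3 119.9]
top (603.6, -60.2) 59 [600.6 -59.9 120.2]
top (673.2, -53.1) 57 [672.4 -52.9 120.4]
bar [481.4 398.8 170.3]
knob [ 516.4 -390.1  146.3] 77
[([174.0, 133.0], [786.0, 485.0, 55.0]), ([200.0, 132.0], [787.0, 396.0, 55.0]), ([336.0, 160.0], [669.0, -43.0, 106.0]), ([343.0, 158.0], [674.0, -68.0, 105.0]), ([332.0, 163.0], [664.0, -34.0, 90.0]), ([341.0, 183.0], [597.0, -61.0, 103.0]), ([284.0, 190.0], [579.0, 121.0, 102.0]), ([291.0, 188.0], [586.0, 97.0, 105.0])]
side (586.4, 108.9) 66 [585.2 109.6 118.4]
side (603.6, -60.2) 90 [601.  -58.4 118.7]
side (673.2, -53.1) 87 [673.8 -51.5 118.8]
bar [470.1 393.6 168.5]
knob [ 515.  -393.9  145.7] 246
[([330.0, 173.0], [580.0, 94.0, 86.0]), ([387.0, 206.0], [667.0, -67.0, 98.0]), ([360.0, 217.0], [592.0, -74.0, 89.0])]
at [ 564.3 -411.   231.9] yaw 68.2 j [-36.  27.  84.   0.  70. -14.] F [ 0.6 -0.1  0.2] M [ 0.04 -0.01  0.02] op -0.0 g 0.0 t 67.9
(np.float64(563.0052628509028), np.float64(-412.0689004318228), 122, 68.1) turn [ 0.  -0.   0.1] shift [-0.0015 -0.0008  0.1099]
(np.float64(474.8608187305054), np.float64(-376.63506108712096), 122, 68.1) turn [ 0.  -0.   0.1] shift [-0.0014 -0.0958  0.1099]
```

All three bottles are in bays, the key hangs in its slot, and the isolator is still off. Now I switch it on.

```bash
python3 -m creep '0 0 0 -0.001 0 0.055 255;0 0 0 -0.001 0 0.109 255;0 0 0 -0.001 0 0.109 255;0 0 0 -0.001 -0.025 0.109 255;0 0 0 -0.001 -0.045 0.109 255;0 0 0 -0.001 -0.065 0.109 255;0 0 0 -0.001 -0.082 0.109 255;0 0 0 -0.001 -0.095 0.109 255'; python3 -m creep '0 0 0 0 0 0 255;0 0 0 0 0.04 0 255;0 0 0 0 0.04 -0.06 255;0 0 0 0 0.04 -0.12 255;0 0 0 0 0.06 -0.15 255;0 0 0 0 0.06 -0.15 255;0 0 0 0 0.06 -0.15 255;0 0 0 0 0.06 -0.15 255'
python3 - <<'E'
from h import *
for n in("side","top"):
    g=r.grab_frame(n);W=cloud(g)
    m=(W[:,:,2]>122)&(W[:,:,2]<160)&(abs(W[:,:,0]-479)<60)&(abs(W[:,:,1]+378)<50);print("knob",np.median(W[m],0).round(1),m.sum())
    if n=="side": save(g,"fin.png",(180,60,440,400),1.7)
goto()
E
```

```text
clock: 68.88
eef_pos: [476.0, -378.0, 125.4]
tcp_rot: [3.138, 0.001, 1.188]
contact_force: [0.4, 0.4, -0.3]
opening: 0.001
grasp_force: 0.0
clock: 69.88
eef_pos: [530.2, -399.4, 271.1]
tcp_rot: [-3.139, -0.001, 1.188]
contact_force: [-0.1, 0.6, -0.1]
opening: 0.004
grasp_force: 0.0
knob [ 438.9 -364.6  146.1] 231
knob [ 438.5 -359.7  146.8] 72
at [ 530.3 -399.6  271.5] yaw 68.1 j [-37.  22.  86.  -0.  72. -15.] F [ 0.1 -0.1  0.1] M [ 0.03 -0.    0.01] op -0.003 g 0.0 t 70.0
```

View pics/fin.png

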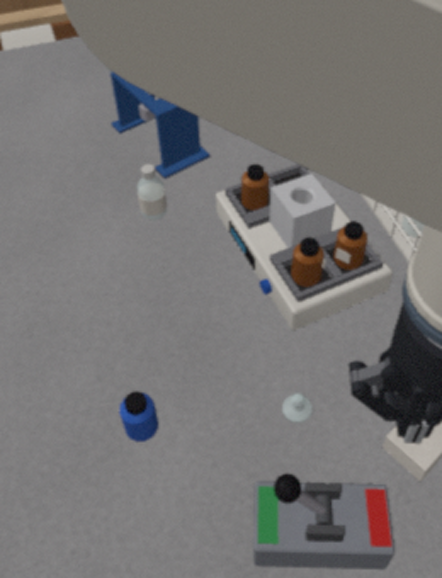

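The final view shows the knob at (288,488) over green and amber bottles upright in bays at (255,187), (307,262) and (350,245). The robot is clear of everything.

```bash
python3 -c "
from rig import r
print(r.sign_off())"
```

```text
the job is handed in; nothing more can be done
None
```

The job is handed in, with no verdict shown: nut tight against its stop (3.60 rad), key back in the narrow part of its slot, all three amber bottles upright in their own bays, and the isolator switched on last, at about 70 s of 210 s.

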